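# Eject the sample cassette and stand it in the tray

### The arm

A 7-joint arm with a two-finger parallel gripper is mounted at the origin on a cart in front of the work surface, level with it; the furniture and walls round the work are solid. World frame = base frame: x ahead of the robot, y to its left, z up, the work surface at z = 0. Lengths are in mm, angles in rad, forces in N, time in s.
With the tool pointing down it reaches from about 400 to 875 mm from the base axis. Payload 4.4 kg.
Tool frame: the origin (TCP) lies midway between the tips of the shut fingers; the grasp point (between the pads) lies 19 mm behind it; x points along the fingers, z is the direction in which the jaws open and shut, and the axes are right-handed (so a half turn about x gives the same grasp; the last joint's range is limited). The gripper opens to 85 mm and grips with 20 to 120 N. Pads are 22 mm wide; open, the fingers measure 114 mm over their backs; the gripper's body (76 mm by 85 mm) begins 54 mm behind the grasp point. The pads swing forward as they close: fully open they stand 13 mm farther back than shut.
Start: joints at [1.208, 0.628, 0.038, 1.517, -0.027, 0.996, -0.02], TCP at [190.128, -621.586, 231.313] pointing down, gripper open.
Joint ranges: [-3.06, 3.06], [-0.37, 2.12], [-1.25, 1.32], [0.18, 2.47], [-1.1, 4.24], [0.23, 1.98], [-2.94, 2.94]. Speed limits (rad/s): [2.57, 2.57, 3.14, 3.14, 3.14, 3.14, 3.14].

### API

Orientations are given as [roll, pitch, yaw] about the fixed x, y, z axes, in that order (R = Rz(yaw) Ry(pitch) Rx(roll)).
In Python, from cell import ctrl gives the robot as it stands. The module is installed in compiled form; this text tells all that it offers.
- The arm moves only by the tool servo_tool, never from a script. Its argument "rows" is a list of rows, each an object of numbers: "dx", "dy", "dz": the shift along the tool's x, y, z in units of 750 mm (1.0 is 750 mm); "wx", "wy", "wz": the turn, a rotation vector about the tool's x, y, z in units of 6 degrees (1.0 is 6 degrees); "fingers": the closure, from 0 (fully open) to 1 (shut). In form: [{"dx": .., "dy": .., "dz": .., "wx": .., "wy": .., "wz": .., "fingers": ..}, ...]. A call has 1 to 5 rows; each row shifts and turns the commanded pose from where the row before left it, along the tool's axes as they then stand; what a row does not reach is not made up. A row lasts 1/8 s, in which the tool goes at most 62.5 mm and 10.7 degrees, less where a joint would pass 70% of its speed; a pose out of reach is approached as far as the arm can. A call with a number of a shift or a turn outside -1 to 1 is refused whole. A call with a gripper value outside its range is refused whole. The fingers move at their own pace and stop on an object; the grip force is fixed at half the most. Time passes only in rows, so rows that do not move let the fingers close. It gives the time, the measured TCP pose, the force and the opening at its end, in the units of the state.
- ctrl.read_state(): the state, without advancing time (a new reading comes with each control period).
- ctrl.get_image(name): name is "scene" or "top" or "wrist"; returns the picture (480x640x3 uint8, red, green, blue); there is no depth.
- ctrl.camera_info(name): a dict with "fovy" (degrees; the focal length in pixels is half the picture's height over the tangent of half this angle, whatever the lens; pixels are square), "cx", "cy" (the principal point, pixels), "R" (3x3) and "t" (3): a world point X has camera coordinates R X + t. Camera axes: x right, y down, z forward; pixel columns grow to the right and rows downward; lengths in mm; the calibration is good to about 2 mm. A picture is of the moment at which its call begins: read the wrist's pose just before it. camera_info takes no time and is no camera call; for the wrist camera it gives the pose at the moment of the call.
- ctrl.finish_job(): hands the job in, once; it reports no verdict.
Trained networks look in the newest picture that a camera, given by its name, has taken for a name from the list of things; names that differ only in an ending like _2 or _b are one class to them, and where a whole thing is asked for, a point or a joint stands for the part that bears it (a point fixed in the world has none). Each returns a list of dicts, best first, with "conf" (0 to 1); they miss things now and then, are a little off and sometimes report something else, mostly with a low value. They report only what shows in the picture. A call takes as long as a camera call.
- ctrl.search_frame(label, camera): "extent" ([centre column, centre row, width, height] in pixels, round what is visible of it).
- ctrl.silhouettes(label, camera): "region" (480x640 bool, what is visible of it) and "extent" ([centre column, centre row, width, height] in pixels, round what is visible of it).
- ctrl.mark_of(label, camera): "point" ([column, row] in pixels: a listed point, or the origin of a listed thing).
The state is a dict: "clock": time; "qpos": joint angles; "qd": joint speeds; "tau": joint torques, N m; "eef_pos": TCP position; "tool_rot": TCP orientation; "force": force on the tool from outside, world axes, zero at the start; "torque": the same for the moment, N m; "width": finger opening in mm.
Only numpy, scipy, OpenCV 4.12 (cv2) and the standard library are available. Lean on these libraries where they do the work, as an engineer would, in place of code of your own. Each camera call takes 0.05 s, during which the arm holds its last target.

### The job

Press the spring ejector on the leaning bench reader all the way in, past the click but without forcing it, and let it spring back, so that the sample cassette is pushed up out of its slot. Then take the cassette out and stand it upright on its foot in the open metal tray, and leave the other things on the bench where they are.

Things in the scene. Friction and masses are not known exactly. Their poses are not given: they have to be found in the camera images.
- reader: bench reader, fixed: a grey base 150 x 176 x 46 mm with a white leaning head on it. Origin: underside of the base, below the middle of the head's face. The head's face (94 x 160 mm, its middle 107 mm above the bench) leans 34 deg from level and looks up and towards the reader's -x (its front); +y is its left.
- slot_mouth (a point): middle of the slot's mouth in the head's face; its z axis is the outward normal of the face (the cassette comes out along it), y runs level along the face. Slot: 24 mm (x) by 46 mm (y), 61 mm deep. The cassette, fully in, stands 3 mm proud; once ejected, spring nubs in the slot's narrow ends hold it about 27 mm proud. The ejector is 75 mm from here towards -y.
- ejector (a joint): travel of the spring ejector into the face, m: 0 sprung out, 0.016 at its hard end stop. The spring takes 3 to 7 N; the click that frees the cassette adds up to about 10 N near the start. The cassette rises 1.5 times as far as the ejector is pressed; only the last millimetre carries it to the second click, where it stays.
- ejector_foot (a point): the point in the head's face where the ejector's axis passes; same axes as slot_mouth (the ejector is pressed along -z). The ejector is a steel stem with a round black cap 27 mm across and 9 mm thick. The cap is set on a thread, differently each time: its top stands 30 to 38 mm above this point while the ejector is out. How high must be felt or seen.
- cassette: the sample cassette: a grey block 22 mm (x) by 44 mm (y) by 64 mm (z, its length), 60 g, with two shallow notches on each narrow side. Origin: middle of its foot (the 22 x 44 mm end that is deep in the slot); z runs from foot to top.
- cassette_top (a point): middle of the cassette's top, 64 mm above its foot
- tray: open aluminium tray, fixed, 120 mm (x) by 140 mm (y), 24 mm high, walls 4 mm, inner floor 5 mm above the bench. Origin: middle of its underside.
- tip_box: bystander: pipette-tip box, 76 x 116 x 67 mm; origin under its middle
- vial: bystander: small screw-cap vial, 21 mm across, 49 mm high; origin under its middle
- weight: bystander: knobbed weight, 24 mm across, 38 mm high; origin under its middle
- marker: bystander: black marker pen lying down, 126 mm along y, 13 mm thick
- petri_dish: bystander: glass petri dish, 65 mm across, 16 mm high
- amber_bottle: bystander: amber bottle, 52 mm across, 118 mm high
- tape_roll: bystander: roll of tape, 68 mm across, 19 mm high

How it is judged:
By the outcome, as a careful person would: the job done as asked, in the order asked, and still so for the second after the job is handed in, with the robot touching nothing.
It also fails if it takes over 45 s, if anything falls off the work surface, if the arm or the gripper's body presses on something with over 40 N, if the wrist force passes 120 N, or if a joint passes its speed limit or range.

## Working session

There is one attempt and no reset: what is moved stays moved. The work goes in short steps, Python scripts to look and compute and a tool call to move; the robot and the scene stay as the last step left them, time stands still between calls to the robot, and variables do not carry over. Pictures are saved under pics/ and viewed, and the job is handed in when it is done.

Besides the shell and the picture viewer there is one more tool, called after "Request:" as a command line: name --argument value ..., lists and objects as JSON in quotes. servo_tool: Moves the arm, as the interface text tells. Its arguments: {"type":"object","properties":{"rows":{"type":"array"}},"required":["rows"]}

```bash
mkdir -p pics
cat > h.py <<'E'
import numpy as np, cv2
from cell import ctrl
def info(n):
    c=ctrl.camera_info(n); f=240/np.tan(np.radians(c['fovy'])/2)
    return f,c['cx'],c['cy'],np.array(c['R']),np.array(c['t'])
def proj(n,X,ci=None):
    f,cx,cy,R,t=ci or info(n); p=R@np.array(X)+t; return np.array([cx+f*p[0]/p[2],cy+f*p[1]/p[2]])
def ray(n,uv,ci=None):
    f,cx,cy,R,t=ci or info(n); d=R.T@np.array([(uv[0]-cx)/f,(uv[1]-cy)/f,1]); return -R.T@t,d/np.linalg.norm(d)
def atz(n,uv,z,ci=None):
    o,d=ray(n,uv,ci); return o+d*(z-o[2])/d[2]
def save(n,fn):
    im=ctrl.get_image(n); cv2.imwrite('pics/'+fn,cv2.cvtColor(im,cv2.COLOR_RGB2BGR)); return im
def tri(rays):
    A=np.zeros((3,3));b=np.zeros(3)
    for o,d in rays:
        P=np.eye(3)-np.outer(d,d);A+=P;b+=P@o
    X=np.linalg.solve(A,b); return X,[np.linalg.norm((np.eye(3)-np.outer(d,d))@(X-o)) for o,d in rays]
E
python3 - <<'E'
from h import *
np.set_printoptions(precision=3,suppress=True)
s=ctrl.read_state();print(s)
for n in ['scene','top','wrist']:
    save(n,n+'0.png'); ci=info(n); print(n,ci[0],ci[1],ci[2],'pos',-ci[3].T@ci[4]); print(ci[3])
    for l in ['reader','slot_mouth','ejector','ejector_foot','cassette','cassette_top','tray']:
        try:
            m=ctrl.mark_of(l,n)[:2]; print(l,[(x['conf'],x['point']) for x in m])
        except Exception as e: print(l,e)
E
```

```text
{'clock': 0.0, 'qpos': array([ 1.208,  0.629,  0.038,  1.518, -0.027,  0.996, -0.02 ]), 'qd': array([ 0.001, -0.   ,  0.001,  0.001,  0.   ,  0.001,  0.   ]), 'tau': array([  0.   , -56.34 ,   1.226, -19.345,   0.011,   0.011,  -0.   ]), 'eef_pos': array([ 189.948, -620.972,  230.404]), 'tool_rot': array([-3.122,  1.569,  1.888]), 'force': array([-0.045,  0.8  , -0.656]), 'torque': array([-0.019, -0.043, -0.015]), 'width': 85.27298551650739}
scene 541.3828525815788 318.6824754224799 239.83179084217474 pos [ 99.29  807.062 595.275]
[[-0.875 -0.484  0.004]
 [-0.236  0.42  -0.877]
 [ 0.422 -0.768 -0.481]]
reader [(0.9, [312.3, 279.0])]
slot_mouth [(0.65, [412.3, 229.6]), (0.56, [317.9, 237.9])]
ejector it knows: amber_bottle, cassette, cassette_top, ejector_foot, marker, petri_dish, reader, slot_mouth, tape_roll, tip_box, tray, vial, weight
ejector_foot [(0.72, [304.1, 221.9])]
cassette []
cassette_top [(0.66, [315.2, 237.8]), (0.39, [320.3, 238.8])]
tray [(0.91, [278.2, 385.8])]
top 499.59115122063054 308.21155610344135 231.51047131885068 pos [ 487.416  -15.825 1303.714]
[[ 0.008 -1.  
[... 155 characters left out ...]
tor it knows: amber_bottle, cassette, cassette_top, ejector_foot, marker, petri_dish, reader, slot_mouth, tape_roll, tip_box, tray, vial, weight
ejector_foot [(0.82, [322.8, 227.7])]
cassette [(0.45, [291.5, 249.4])]
cassette_top [(0.54, [302.9, 255.5])]
tray [(0.84, [204.3, 283.3]), (0.29, [293.4, 246.4])]
wrist 344.25346240052465 314.044042129978 234.88535211056055 pos [ 268.816 -596.799  374.368]
[[ 0.293 -0.956  0.   ]
 [-0.904 -0.277  0.325]
 [-0.311 -0.095 -0.946]]
reader []
slot_mouth []
ejector it knows: amber_bottle, cassette, cassette_top, ejector_foot, marker, petri_dish, reader, slot_mouth, tape_roll, tip_box, tray, vial, weight
ejector_foot []
cassette []
cassette_top []
tray []
```

View pics/scene0.png

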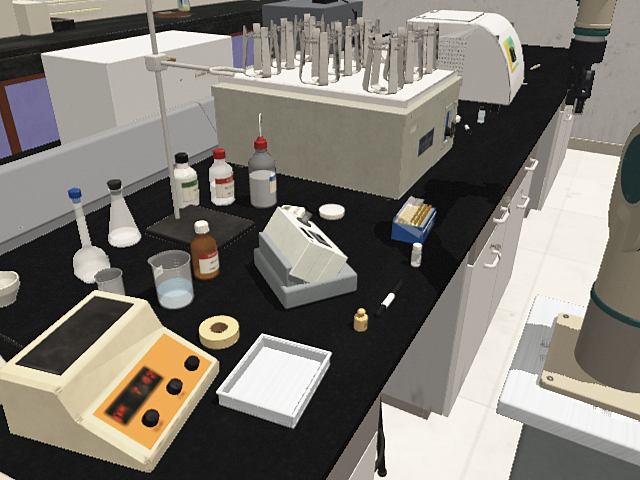

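View pics/top0.png

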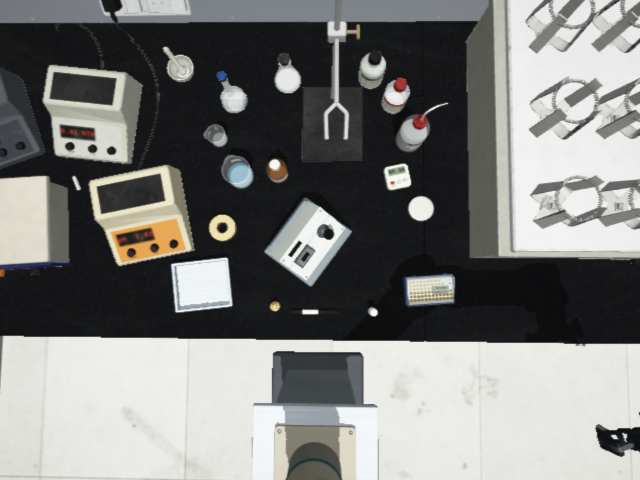

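Run:
```python
from h import *
np.set_printoptions(precision=1,suppress=True)
P={'slot':((317.9,237.9),(303.4,256.3)),'ctop':((315.2,237.8),(302.9,255.5)),'foot':((304.1,221.9),(322.8,227.7)),'reader':((312.3,279),(312.6,249.9)),'tray':((278.2,385.8),(204.3,283.3))}
for k,(a,b) in P.items(): print(k,*tri([ray('scene',a),ray('top',b)]))
```

```text
slot [526.4  27.9 111.3] [np.float64(2.293675048085769), np.float64(2.293675048085687)]
ctop [529.6  29.8 111.5] [np.float64(3.6966990645571944), np.float64(3.696699064557125)]
foot [590.8 -20.4 107.9] [np.float64(3.0815108922580285), np.float64(3.0815108922580277)]
reader [547.9   8.7   2.3] [np.float64(3.714632511906461), np.float64(3.7146325119064807)]
tray [454.6 289.9  -5.1] [np.float64(0.8813029975694568), np.float64(0.8813029975695172)]
```

```bash
cat >> h.py <<'E'
from scipy.spatial.transform import Rotation as Ro
def cur(s=None):
    s=s or ctrl.read_state(); return np.array(s['eef_pos']),Ro.from_euler('xyz',s['tool_rot']).as_matrix()
def readerR(yaw,tilt=np.radians(34)):
    # columns slot x,y,z
    rx=np.array([np.cos(yaw),np.sin(yaw),0]);ry=np.array([-np.sin(yaw),np.cos(yaw),0]);z=np.array([0,0,1.])
    n=np.cos(tilt)*z-np.sin(tilt)*rx; x=np.cross(ry,n); return np.column_stack([x,ry,n])
def toolR(SR,sgn=1):
    tx=-SR[:,2]; tz=sgn*SR[:,0]; return np.column_stack([tx,np.cross(tz,tx),tz])
def rows(p0,R0,p1,R1,n,nd=4):
    """n equal rows, straight line & const. rotation; returns printed rows"""
    w=Ro.from_matrix(R0.T@R1).as_rotvec()/n; out=[];p=p0.copy();R=R0.copy()
    for i in range(n):
        tgt=p0+(p1-p0)*(i+1)/n
        d=R.T@(tgt-p); d=np.round(d/750,nd); wr=np.round(np.degrees(w)/6,3)
        out.append(dict(zip(['dx','dy','dz','wx','wy','wz'],[float(v) for v in list(d)+list(wr)])))
        p=p+R@(d*750); R=R@Ro.from_rotvec(np.radians(wr*6)).as_matrix()
    for o in out: print({k:v for k,v in o.items() if v})
    return p,R
E
python3 - <<'E'
from h import *
np.set_printoptions(precision=3,suppress=True)
p,R=cur();print(p);print(R)
c=info('wrist');cp=-c[3].T@c[4];print('cam in tool',R.T@(cp-p),'cam axes in tool (cols)');print(R.T@c[3].T)
for yaw in (np.radians(53),):
  SR=readerR(yaw);print(SR)
  for sg in (1,-1):
    T=toolR(SR,sg);print(sg,Ro.from_matrix(R.T@T).as_rotvec(degrees=True))
a=cv2.imread('pics/top0.png')[190:290,250:370];b=cv2.imread('pics/scene0.png')[190:310,240:360]
cv2.imwrite('pics/crop0.png',np.hstack([cv2.resize(a,(400,333),interpolation=3),cv2.resize(b,(333,333),interpolation=3)]))
E
```

```text
[ 190.131 -621.591  231.328]
[[ 0.     0.956  0.292]
 [-0.     0.292 -0.956]
 [-1.     0.     0.   ]]
cam in tool [-143.016   82.501   -0.693] cam axes in tool (cols)
[[-0.    -0.325  0.946]
 [ 0.    -0.946 -0.325]
 [ 1.     0.     0.   ]]
[[ 0.499 -0.799 -0.337]
 [ 0.662  0.602 -0.447]
 [ 0.559  0.     0.829]]
1 [-121.575  -18.937   37.171]
-1 [52.363 31.417 16.006]
```

View pics/crop0.png

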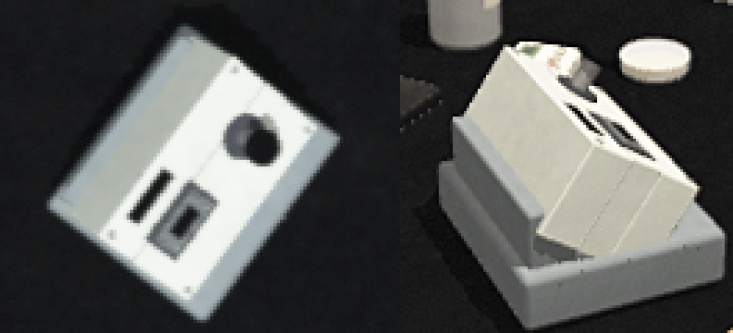

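Run:
```python
from h import *
p,R=cur()
SR=readerR(np.radians(53)); T=toolR(SR,-1)
C=np.array([558,4,108.]); p1=C+SR[:,2]*120
Rm=R@Ro.from_rotvec(Ro.from_matrix(R.T@T).as_rotvec()*0.5).as_matrix()
a,b=rows(p,R,np.array([350,-280,260.]),Rm,8,3)
print(); print(rows(a,b,p1,T,7,3)[0])
```

```text
{'dx': -0.005, 'dy': 0.042, 'dz': -0.047, 'wx': 0.545, 'wy': 0.327, 'wz': 0.167}
{'dx': -0.002, 'dy': 0.04, 'dz': -0.049, 'wx': 0.545, 'wy': 0.327, 'wz': 0.167}
{'dy': 0.036, 'dz': -0.051, 'wx': 0.545, 'wy': 0.327, 'wz': 0.167}
{'dx': 0.002, 'dy': 0.034, 'dz': -0.053, 'wx': 0.545, 'wy': 0.327, 'wz': 0.167}
{'dx': 0.005, 'dy': 0.03, 'dz': -0.055, 'wx': 0.545, 'wy': 0.327, 'wz': 0.167}
{'dx': 0.007, 'dy': 0.027, 'dz': -0.057, 'wx': 0.545, 'wy': 0.327, 'wz': 0.167}
{'dx': 0.01, 'dy': 0.024, 'dz': -0.057, 'wx': 0.545, 'wy': 0.327, 'wz': 0.167}
{'dx': 0.012, 'dy': 0.02, 'dz': -0.059, 'wx': 0.545, 'wy': 0.327, 'wz': 0.167}

{'dx': 0.025, 'dy': 0.023, 'dz': -0.043, 'wx': 0.624, 'wy': 0.374, 'wz': 0.19}
{'dx': 0.028, 'dy': 0.02, 'dz': -0.044, 'wx': 0.624, 'wy': 0.374, 'wz': 0.19}
{'dx': 0.029, 'dy': 0.016, 'dz': -0.043, 'wx': 0.624, 'wy': 0.374, 'wz': 0.19}
{'dx': 0.032, 'dy': 0.013, 'dz': -0.044, 'wx': 0.624, 'wy': 0.374, 'wz': 0.19}
{'dx': 0.034, 'dy': 0.009, 'dz': -0.043, 'wx': 0.624, 'wy': 0.374, 'wz': 0.19}
{'dx': 0.035, 'dy': 0.006, 'dz': -0.042, 'wx': 0.624, 'wy': 0.374, 'wz': 0.19}
{'dx': 0.037, 'dy': 0.003, 'dz': -0.041, 'wx': 0.624, 'wy': 0.374, 'wz': 0.19}
[517.76950489 -49.28449059 207.56535644]
```

Request:
servo_tool --rows '[{"dx": -0.005, "dy": 0.042, "dz": -0.047, "wx": 0.545, "wy": 0.327, "wz": 0.167, "fingers": 1}, {"dx": -0.002, "dy": 0.04, "dz": -0.049, "wx": 0.545, "wy": 0.327, "wz": 0.167, "fingers": 1}, {"dx": 0, "dy": 0.036, "dz": -0.051, "wx": 0.545, "wy": 0.327, "wz": 0.167, "fingers": 1}, {"dx": 0.002, "dy": 0.034, "dz": -0.053, "wx": 0.545, "wy": 0.327, "wz": 0.167, "fingers": 1}, {"dx": 0.005, "dy": 0.03, "dz": -0.055, "wx": 0.545, "wy": 0.327, "wz": 0.167, "fingers": 1}]'

```text
clock: 1.68
eef_pos: [290.7, -407.1, 249.5]
tool_rot: [2.811, 1.378, 1.249]
force: [1.0, 0.2, -0.5]
width: -0.3
```

Request:
servo_tool --rows '[{"dx": 0.007, "dy": 0.027, "dz": -0.057, "wx": 0.545, "wy": 0.327, "wz": 0.167, "fingers": 1}, {"dx": 0.01, "dy": 0.024, "dz": -0.057, "wx": 0.545, "wy": 0.327, "wz": 0.167, "fingers": 1}, {"dx": 0.012, "dy": 0.02, "dz": -0.059, "wx": 0.545, "wy": 0.327, "wz": 0.167, "fingers": 1}, {"dx": 0.025, "dy": 0.023, "dz": -0.043, "wx": 0.624, "wy": 0.374, "wz": 0.19, "fingers": 1}, {"dx": 0.028, "dy": 0.02, "dz": -0.044, "wx": 0.624, "wy": 0.374, "wz": 0.19, "fingers": 1}]'

```text
clock: 2.3
eef_pos: [398.8, -213.1, 245.1]
tool_rot: [2.965, 1.18, 1.094]
force: [0.6, 0.6, 0.5]
width: 0.0
```

Request:
servo_tool --rows '[{"dx": 0.029, "dy": 0.016, "dz": -0.043, "wx": 0.624, "wy": 0.374, "wz": 0.19, "fingers": 1}, {"dx": 0.032, "dy": 0.013, "dz": -0.044, "wx": 0.624, "wy": 0.374, "wz": 0.19, "fingers": 1}, {"dx": 0.034, "dy": 0.009, "dz": -0.043, "wx": 0.624, "wy": 0.374, "wz": 0.19, "fingers": 1}, {"dx": 0.035, "dy": 0.006, "dz": -0.042, "wx": 0.624, "wy": 0.374, "wz": 0.19, "fingers": 1}, {"dx": 0.037, "dy": 0.003, "dz": -0.041, "wx": 0.624, "wy": 0.374, "wz": 0.19, "fingers": 1}]'

```text
clock: 2.92
eef_pos: [518.8, -48.6, 207.6]
tool_rot: [3.141, 0.977, 0.922]
force: [1.0, 0.2, -0.1]
width: -0.1
```

Run:
```python
from h import *
np.set_printoptions(precision=3,suppress=True)
s=ctrl.read_state();print(s)
import pickle; ci=info('wrist');pickle.dump(ci,open('w1.pkl','wb')); save('wrist','w1.png'); print(cur(s)[1])
for l in ['slot_mouth','ejector_foot','cassette_top','reader']:
    print(l,[(x['conf'],x['point']) for x in ctrl.mark_of(l,'wrist')[:2]])
```

```text
{'clock': 2.925, 'qpos': array([ 0.581,  0.494, -0.239,  2.136, -0.962,  0.569, -1.   ]), 'qd': array([-0.218,  0.226, -0.453,  0.152, -0.971, -0.615, -0.043]), 'tau': array([  1.319, -42.555,  -1.696, -11.848,  -0.047,   2.109,   0.007]), 'eef_pos': array([518.76 , -48.636, 207.567]), 'tool_rot': array([3.141, 0.977, 0.922]), 'force': array([ 0.987,  0.229, -0.053]), 'torque': array([-0.379,  0.302, -0.002]), 'width': -0.08388991920328003}
[[ 0.338  0.797 -0.5  ]
 [ 0.446 -0.604 -0.661]
 [-0.829  0.    -0.56 ]]
slot_mouth [(0.64, [315.8, 268.1])]
ejector_foot [(0.9, [314.2, 180.6])]
cassette_top [(0.65, [316.0, 270.1]), (0.6, [317.5, 274.2])]
reader [(0.66, [370.9, 204.4])]
```

View pics/w1.png

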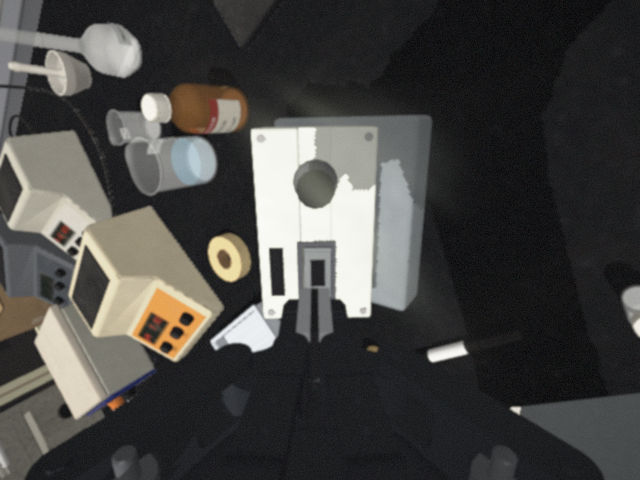

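Run:
```python
import cv2
a=cv2.imread('pics/w1.png')[110:330,240:440]; cv2.imwrite('pics/w1c.png',cv2.resize(a,None,fx=2.7,fy=2.7,interpolation=3))
```

```text
(no output)
```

View pics/w1c.png

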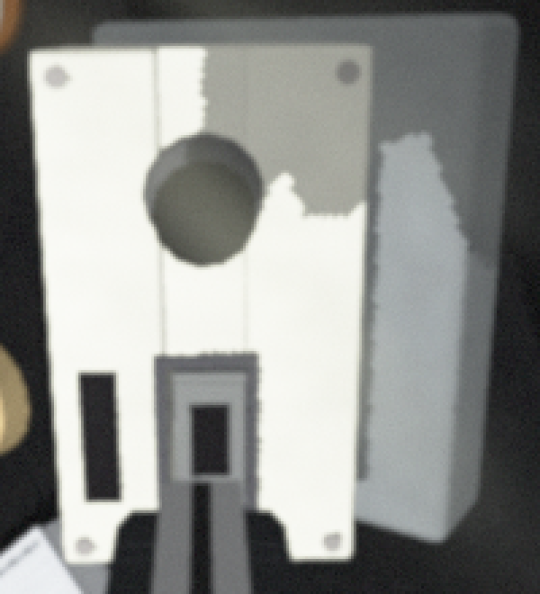

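```bash
cat > fit.py <<'E'
from h import *
import pickle
from scipy.optimize import least_squares
np.set_printoptions(precision=2,suppress=True)
ci=pickle.load(open('w1.pkl','rb'))
cr=lambda u,v:np.array([240+u/2.7,110+v/2.7])
obs=[((47,-80),cr(29,48)),((-47,-80),cr(371,45)),((47,80),cr(65,562)),((-47,80),cr(354,558))]
def world(q,a,z=None,h=0):
    SR=readerR(q[3]); return np.array(q[:3])+SR@np.array([a[0],a[1],h])
def res(q): return np.concatenate([proj('wrist',world(q,a),ci)-uv for a,uv in obs])
r=least_squares(res,[555,4,107,0.92]);print('free z',r.x,np.degrees(r.x[3]),res(r.x))
r2=least_squares(lambda q:res([q[0],q[1],107,q[2]]),[555,4,0.92]);q=[r2.x[0],r2.x[1],107,r2.x[2]];print('z107',q,res(q))
def onface(uv,h,q,n='wrist',c=None):
    SR=readerR(q[3]);o,d=ray(n,uv,c or ci);nn=SR[:,2]; P=np.array(q[:3])+nn*h
    X=o+d*((P-o)@nn)/(d@nn); return SR.T@(X-P),X
for nm,uv in [('cassTL',cr(170,373)),('cassTR',cr(246,374)),('bezelTL',cr(155,355)),('bezelTR',cr(258,355))]: print(nm,onface(uv,3 if 'cass' in nm else 0,q)[0])
for h in (30,34,38): print('cap',h,[onface(cr(u,v),h,q)[0] for u,v in ((152,213),(260,213),(205,266))])
print('net foot',onface((314.2,180.6),0,q)[0], 'net slot',onface((315.8,268.1),0,q)[0],onface((316.5,271.5),3,q)[0])
for n,l in (('scene',((412,0),)),):pass
for n,f,s in (('scene',(304.1,221.9),(317.9,237.9)),('top',(322.8,227.7),(303.4,256.3))):
    print(n,onface(f,0,q,n,info(n))[0],onface(s,0,q,n,info(n))[0])
    print([proj(n,world(q,a)) for a,_ in obs])
E
python3 fit.py
```

```text
free z [554.92   7.26 106.     0.94] 54.10046513897716 [-0.31  0.73  0.61 -0.53  0.06 -0.04 -0.43 -0.19]
z107 [np.float64(554.773484821663), np.float64(6.66935994950263), 107, np.float64(0.9434640130714592)] [-0.67  0.4   0.85 -0.79 -0.29  0.39 -0.39  0.3 ]
cassTL [10.62 13.44 -0.  ]
cassTR [-12.18  14.14  -0.  ]
bezelTL [15.11  8.69  0.  ]
bezelTR [-15.95   9.22   0.  ]
cap 30 [array([ 12.9 , -40.12,   0.  ]), array([-14.57, -39.65,  -0.  ]), array([ -0.37, -26.04,  -0.  ])]
cap 34 [array([ 12.68, -40.87,  -0.  ]), array([-14.32, -40.41,  -0.  ]), array([ -0.36, -27.03,  -0.  ])]
cap 38 [array([ 12.46, -41.62,   0.  ]), array([-14.08, -41.16,  -0.  ]), array([ -0.36, -28.02,  -0.  ])]
net foot [  0.59 -40.69   0.  ] net slot [ 0.5  32.52  0.  ] [-0.04 34.27 -0.  ]
scene [-10.47 -55.46  -0.  ] [-2.05 25.14 -0.  ]
[array([277.09, 206.95]), array([312.7 , 223.06]), array([310.22, 242.38]), array([348.53, 258.6 ])]
top [  2.35 -46.39  -0.  ] [-1.46 36.43 -0.  ]
[array([318.62, 206.08]), array([344.32, 227.53]), array([278.17, 260.74]), array([305.6 , 280.22])]
```

```bash
cat > face.py <<'E'
from h import *
Q=[554.8,6.8,106.8,0.9435]
SR=readerR(Q[3]); C=np.array(Q[:3]); T=toolR(SR,-1)
def F(a,b,h): return C+SR@np.array([a,b,h])
def loc(p): return SR.T@(p-C)
EJ=(-0.7,-39.5); SL=(-0.6,35.7)
E
python3 - <<'E'
from face import *
np.set_printoptions(precision=2,suppress=True)
s=ctrl.read_state();p,R=cur(s);print(s['qpos'],s['qd'],p,loc(p))
a,b=rows(p,R,F(*EJ,46),T,4,4)
E
```

```text
[ 0.58  0.49 -0.24  2.14 -0.96  0.57 -1.  ] [ 0.01 -0.01  0.01 -0.   -0.    0.   -0.  ] [517.79 -50.18 207.57] [  0.09  -3.48 121.49]
{'dx': 0.0253, 'dy': 0.0117, 'dz': 0.0001, 'wx': -0.036, 'wy': 0.002, 'wz': -0.026}
{'dx': 0.0253, 'dy': 0.0118, 'dz': 0.0001, 'wx': -0.036, 'wy': 0.002, 'wz': -0.026}
{'dx': 0.0252, 'dy': 0.0119, 'dz': 0.0001, 'wx': -0.036, 'wy': 0.002, 'wz': -0.026}
{'dx': 0.0252, 'dy': 0.0119, 'dz': 0.0002, 'wx': -0.036, 'wy': 0.002, 'wz': -0.026}
```

Request:
servo_tool --rows '[{"dx": 0.0253, "dy": 0.0118, "dz": 0.0001, "wx": -0.036, "wz": -0.026, "fingers": 1}, {"dx": 0.0253, "dy": 0.0118, "dz": 0.0001, "wx": -0.036, "wz": -0.026, "fingers": 1}, {"dx": 0.0252, "dy": 0.0119, "dz": 0.0001, "wx": -0.036, "wz": -0.026, "fingers": 1}, {"dx": 0.0252, "dy": 0.0119, "dz": 0.0001, "wx": -0.036, "wz": -0.026, "fingers": 1}, {"dx": 0, "fingers": 1}]'

```text
schema error: expected keys dx, dy, dz, wx, wy, wz, fingers
```

Run:
```python
from face import *
np.set_printoptions(precision=2,suppress=True)
s=ctrl.read_state();p,R=cur(s);print(s['qpos'],p,loc(p), SR.T@s['force'],Ro.from_matrix(R.T@T).as_rotvec(degrees=True))
save('wrist','w2.png');save('scene','s2.png');
a=cv2.imread('pics/w2.png')[150:480,200:440];b=cv2.imread('pics/s2.png')[180:300,240:380]
cv2.imwrite('pics/c2.png',np.hstack([cv2.resize(a,(400,550)),cv2.resize(b,(400,550*1))]))
```

```text
[ 0.58  0.49 -0.24  2.14 -0.96  0.57 -1.  ] [517.79 -50.18 207.57] [  0.09  -3.48 121.49] [ 0.4  -0.26  1.03] [-0.86  0.06 -0.64]
```

View pics/c2.png

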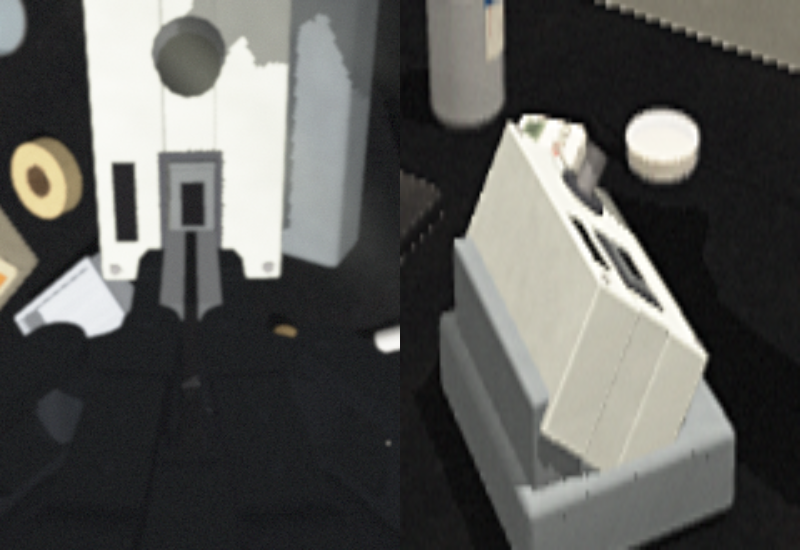

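All keys are needed; nothing moved. Resend.

Request:
servo_tool --rows '[{"dx": 0.0253, "dy": 0.0118, "dz": 0.0001, "wx": -0.036, "wy": 0, "wz": -0.026, "fingers": 1}, {"dx": 0.0253, "dy": 0.0118, "dz": 0.0001, "wx": -0.036, "wy": 0, "wz": -0.026, "fingers": 1}, {"dx": 0.0252, "dy": 0.0119, "dz": 0.0001, "wx": -0.036, "wy": 0, "wz": -0.026, "fingers": 1}, {"dx": 0.0252, "dy": 0.0119, "dz": 0.0001, "wx": -0.036, "wy": 0, "wz": -0.026, "fingers": 1}, {"dx": 0, "dy": 0, "dz": 0, "wx": 0, "wy": 0, "wz": 0, "fingers": 1}]'

```text
clock: 3.9
eef_pos: [571.6, -37.3, 144.0]
tool_rot: [-3.139, 0.978, 0.945]
force: [-0.6, 0.5, 0.1]
width: 0.1
```

Run:
```python
from face import *
np.set_printoptions(precision=2,suppress=True)
s=ctrl.read_state();p,R=cur(s);print(s['qpos'],p,loc(p), SR.T@s['force'],Ro.from_matrix(R.T@T).as_rotvec(degrees=True))
save('wrist','w3.png');save('scene','s3.png');
a=cv2.imread('pics/w3.png')[150:480,200:440];b=cv2.imread('pics/s3.png')[180:300,240:380]
cv2.imwrite('pics/c3.png',np.hstack([cv2.resize(a,(400,550)),cv2.resize(b,(400,550*1))]))
```

```text
[ 0.55  0.66 -0.29  2.06 -1.01  0.46 -0.94] [571.57 -37.34 143.97] [ -0.68 -39.48  45.29] [0.1  0.74 0.08] [-0.07  0.02  0.05]
```

View pics/c3.png

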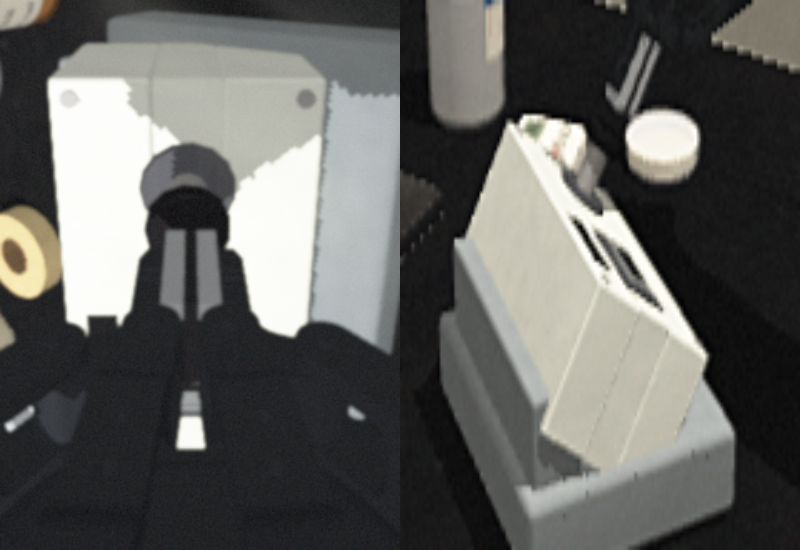

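Run:
```python
from face import *
np.set_printoptions(precision=1,suppress=True)
p,R=cur()
out=[]
for n,f,box in (('wrist','w3',(200,330,270,370)),('scene','s3',(270,190,370,265))):
    im=cv2.imread(f'pics/{f}.png'); x0,y0,x1,y1=box; k=400/(x1-x0)
    c=cv2.resize(im[y0:y1,x0:x1],None,fx=k,fy=k,interpolation=3) if n=='scene' else None
    if n=='wrist':
        x0,y0,x1,y1=260,220,380,330;k=400/120; c=cv2.resize(im[y0:y1,x0:x1],None,fx=k,fy=k,interpolation=3)
    def d(X,col):
        u=(proj(n,X)-[x0,y0])*k; cv2.circle(c,tuple(int(v) for v in u),2,col,-1)
    d(p,(0,0,255))
    for h,col in ((34,(0,255,0)),(25,(255,255,0))):
        for t in np.arange(0,6.28,.3): d(F(EJ[0]+13.5*np.cos(t),EJ[1]+13.5*np.sin(t),h),col)
    d(F(*EJ,0),(255,0,255))
    c=c[:370]; c=np.vstack([c,np.zeros((370-c.shape[0],c.shape[1],3),np.uint8)]); out.append(c)
cv2.imwrite('pics/c4.png',np.hstack(out))
```

```text
(no output)
```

View pics/c4.png

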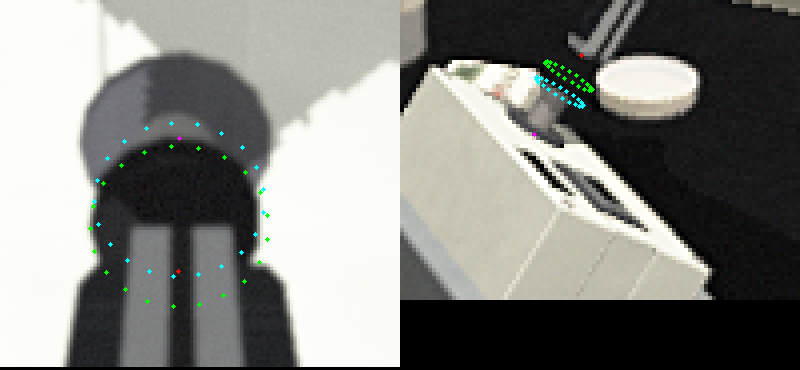

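Request:
servo_tool --rows '[{"dx": 0.004, "dy": 0, "dz": 0, "wx": 0, "wy": 0, "wz": 0, "fingers": 1}, {"dx": 0.004, "dy": 0, "dz": 0, "wx": 0, "wy": 0, "wz": 0, "fingers": 1}, {"dx": 0.002, "dy": 0, "dz": 0, "wx": 0, "wy": 0, "wz": 0, "fingers": 1}]'

```text
clock: 4.38
eef_pos: [573.8, -33.2, 138.4]
tool_rot: [-3.14, 0.977, 0.945]
force: [0.4, 0.3, -0.6]
width: -0.0
```

Request:
servo_tool --rows '[{"dx": 0.0013, "dy": 0, "dz": 0, "wx": 0, "wy": 0, "wz": 0, "fingers": 1}, {"dx": 0, "dy": 0, "dz": 0, "wx": 0, "wy": 0, "wz": 0, "fingers": 1}]'

```text
clock: 4.62
eef_pos: [574.1, -32.8, 137.5]
tool_rot: [-3.14, 0.977, 0.945]
force: [-0.1, -0.0, 0.3]
width: 0.1
```

Request:
servo_tool --rows '[{"dx": 0.0013, "dy": 0, "dz": 0, "wx": 0, "wy": 0, "wz": 0, "fingers": 1}, {"dx": 0, "dy": 0, "dz": 0, "wx": 0, "wy": 0, "wz": 0, "fingers": 1}]'

```text
clock: 4.88
eef_pos: [574.5, -32.3, 136.7]
tool_rot: [-3.14, 0.977, 0.945]
force: [0.1, -0.4, -0.6]
width: 0.4
```

Request:
servo_tool --rows '[{"dx": 0.0013, "dy": 0, "dz": 0, "wx": 0, "wy": 0, "wz": 0, "fingers": 1}, {"dx": 0, "dy": 0, "dz": 0, "wx": 0, "wy": 0, "wz": 0, "fingers": 1}]'

```text
clock: 5.12
eef_pos: [574.8, -31.9, 135.9]
tool_rot: [-3.14, 0.977, 0.945]
force: [0.1, -0.4, 0.3]
width: -0.1
```

Request:
servo_tool --rows '[{"dx": 0.0013, "dy": 0, "dz": 0, "wx": 0, "wy": 0, "wz": 0, "fingers": 1}, {"dx": 0, "dy": 0, "dz": 0, "wx": 0, "wy": 0, "wz": 0, "fingers": 1}]'

```text
clock: 5.38
eef_pos: [575.2, -31.5, 135.1]
tool_rot: [-3.14, 0.977, 0.945]
force: [-0.3, 0.3, -0.5]
width: 0.3
```

Request:
servo_tool --rows '[{"dx": 0.0013, "dy": 0, "dz": 0, "wx": 0, "wy": 0, "wz": 0, "fingers": 1}, {"dx": 0, "dy": 0, "dz": 0, "wx": 0, "wy": 0, "wz": 0, "fingers": 1}]'

```text
clock: 5.62
eef_pos: [575.4, -31.2, 134.5]
tool_rot: [-3.14, 0.977, 0.944]
force: [-1.0, -0.9, 2.5]
width: 0.2
```

Request:
servo_tool --rows '[{"dx": 0.0013, "dy": 0, "dz": 0, "wx": 0, "wy": 0, "wz": 0, "fingers": 1}, {"dx": 0, "dy": 0, "dz": 0, "wx": 0, "wy": 0, "wz": 0, "fingers": 1}]'

```text
clock: 5.88
eef_pos: [575.8, -30.8, 133.8]
tool_rot: [-3.141, 0.977, 0.944]
force: [-1.6, -1.5, 5.0]
width: 0.1
```

Run:
```python
from face import *
np.set_printoptions(precision=2,suppress=True)
s=ctrl.read_state();p,R=cur(s);print(s['clock'],s['qpos'],p,loc(p), SR.T@s['force'])
```

```text
5.875 [ 0.55  0.69 -0.33  2.06 -1.03  0.42 -0.93] [575.77 -30.8  133.78] [  0.05 -39.05  32.5 ] [1.   0.42 5.37]
```

Request:
servo_tool --rows '[{"dx": 0.0013, "dy": 0, "dz": 0, "wx": 0, "wy": 0, "wz": 0, "fingers": 1}, {"dx": 0.0013, "dy": 0, "dz": 0, "wx": 0, "wy": 0, "wz": 0, "fingers": 1}, {"dx": 0.0013, "dy": 0, "dz": 0, "wx": 0, "wy": 0, "wz": 0, "fingers": 1}]'

```text
clock: 6.25
eef_pos: [576.7, -29.5, 131.4]
tool_rot: [-3.141, 0.977, 0.944]
force: [-2.4, -2.6, 6.2]
width: 0.2
```

Request:
servo_tool --rows '[{"dx": 0.0013, "dy": 0, "dz": 0, "wx": 0, "wy": 0, "wz": 0, "fingers": 1}, {"dx": 0.0013, "dy": 0, "dz": 0, "wx": 0, "wy": 0, "wz": 0, "fingers": 1}, {"dx": 0.0013, "dy": 0, "dz": 0, "wx": 0, "wy": 0, "wz": 0, "fingers": 1}]'

```text
clock: 6.62
eef_pos: [577.7, -28.2, 129.0]
tool_rot: [-3.141, 0.977, 0.944]
force: [-4.0, -2.4, 6.4]
width: -0.1
```

Request:
servo_tool --rows '[{"dx": 0.0013, "dy": 0, "dz": 0, "wx": 0, "wy": 0, "wz": 0, "fingers": 1}, {"dx": 0.0013, "dy": 0, "dz": 0, "wx": 0, "wy": 0, "wz": 0, "fingers": 1}, {"dx": 0.0013, "dy": 0, "dz": 0, "wx": 0, "wy": 0, "wz": 0, "fingers": 1}]'

```text
clock: 7.0
eef_pos: [578.6, -26.9, 126.6]
tool_rot: [-3.141, 0.977, 0.944]
force: [-3.4, -2.6, 7.3]
width: 0.2
```

Run:
```python
from face import *
np.set_printoptions(precision=2,suppress=True)
s=ctrl.read_state();p,R=cur(s);print(s['clock'],s['qpos'],p,loc(p), SR.T@s['force'])
```

```text
7.0 [ 0.56  0.7  -0.35  2.06 -1.03  0.4  -0.92] [578.61 -26.89 126.64] [  0.07 -39.05  23.88] [0.72 1.21 8.3 ]
```

Request:
servo_tool --rows '[{"dx": 0.0013, "dy": 0, "dz": 0, "wx": 0, "wy": 0, "wz": 0, "fingers": 1}, {"dx": 0.0013, "dy": 0, "dz": 0, "wx": 0, "wy": 0, "wz": 0, "fingers": 1}, {"dx": 0.0013, "dy": 0, "dz": 0, "wx": 0, "wy": 0, "wz": 0, "fingers": 1}, {"dx": 0.0013, "dy": 0, "dz": 0, "wx": 0, "wy": 0, "wz": 0, "fingers": 1}]'

```text
clock: 7.5
eef_pos: [579.9, -25.1, 123.4]
tool_rot: [-3.141, 0.977, 0.944]
force: [-3.5, -3.1, 7.5]
width: -0.2
```

Request:
servo_tool --rows '[{"dx": 0.0013, "dy": 0, "dz": 0, "wx": 0, "wy": 0, "wz": 0, "fingers": 1}, {"dx": 0, "dy": 0, "dz": 0, "wx": 0, "wy": 0, "wz": 0, "fingers": 1}]'

```text
clock: 7.75
eef_pos: [580.3, -24.6, 122.5]
tool_rot: [-3.141, 0.977, 0.944]
force: [-2.5, -2.7, 5.4]
width: -0.1
```

Run:
```python
from face import *
np.set_printoptions(precision=2,suppress=True)
s=ctrl.read_state();p,R=cur(s);print(s['clock'],s['qpos'],p,loc(p), SR.T@s['force'])
```

```text
7.75 [ 0.56  0.71 -0.36  2.06 -1.04  0.38 -0.92] [580.27 -24.59 122.51] [  0.11 -39.05  18.88] [-0.05  0.39  6.5 ]
```

Request:
servo_tool --rows '[{"dx": 0.0007, "dy": 0, "dz": 0, "wx": 0, "wy": 0, "wz": 0, "fingers": 1}, {"dx": 0, "dy": 0, "dz": 0, "wx": 0, "wy": 0, "wz": 0, "fingers": 1}]'

```text
clock: 8.0
eef_pos: [580.4, -24.4, 122.1]
tool_rot: [-3.141, 0.977, 0.944]
force: [-3.4, -3.1, 6.3]
width: 0.2
```

Request:
servo_tool --rows '[{"dx": 0.0007, "dy": 0, "dz": 0, "wx": 0, "wy": 0, "wz": 0, "fingers": 1}, {"dx": 0, "dy": 0, "dz": 0, "wx": 0, "wy": 0, "wz": 0, "fingers": 1}]'

```text
clock: 8.25
eef_pos: [580.6, -24.2, 121.8]
tool_rot: [-3.141, 0.977, 0.944]
force: [-3.7, -3.2, 8.2]
width: -0.3
```

Request:
servo_tool --rows '[{"dx": 0.0007, "dy": 0, "dz": 0, "wx": 0, "wy": 0, "wz": 0, "fingers": 1}, {"dx": 0, "dy": 0, "dz": 0, "wx": 0, "wy": 0, "wz": 0, "fingers": 1}]'

```text
clock: 8.5
eef_pos: [580.6, -24.2, 121.7]
tool_rot: [-3.141, 0.977, 0.944]
force: [-7.8, -4.2, 11.9]
width: 0.0
```

Run:
```python
from face import *
np.set_printoptions(precision=2,suppress=True)
s=ctrl.read_state();p,R=cur(s);print(s['clock'],s['qpos'],p,loc(p), SR.T@s['force'])
```

```text
8.5 [ 0.56  0.72 -0.36  2.06 -1.04  0.38 -0.92] [580.59 -24.21 121.75] [  0.09 -39.08  17.97] [ 0.04  3.86 14.29]
```

Request:
servo_tool --rows '[{"dx": 0.0004, "dy": 0, "dz": 0, "wx": 0, "wy": 0, "wz": 0, "fingers": 1}, {"dx": 0, "dy": 0, "dz": 0, "wx": 0, "wy": 0, "wz": 0, "fingers": 1}]'

```text
clock: 8.75
eef_pos: [580.6, -24.2, 121.7]
tool_rot: [-3.141, 0.977, 0.943]
force: [-6.7, -5.2, 14.8]
width: -0.1
```

Run:
```python
from face import *
np.set_printoptions(precision=2,suppress=True)
s=ctrl.read_state();p,R=cur(s);print(s['clock'],p,loc(p), SR.T@s['force'])
a,b=rows(p,R,F(*EJ,100),T,5,4)
```

```text
8.75 [580.61 -24.22 121.7 ] [  0.08 -39.1   17.92] [ 1.57  2.38 16.79]
{'dx': -0.0219, 'dy': 0.0001, 'dz': 0.0002, 'wx': -0.001, 'wy': -0.001}
{'dx': -0.0219, 'dy': 0.0001, 'dz': 0.0002, 'wx': -0.001, 'wy': -0.001}
{'dx': -0.0219, 'dy': 0.0001, 'dz': 0.0002, 'wx': -0.001, 'wy': -0.001}
{'dx': -0.0218, 'dy': 0.0001, 'dz': 0.0002, 'wx': -0.001, 'wy': -0.001}
{'dx': -0.0219, 'dy': 0.0001, 'dz': 0.0002, 'wx': -0.001, 'wy': -0.001}
```

Request:
servo_tool --rows '[{"dx": -0.008, "dy": 0, "dz": 0, "wx": 0, "wy": 0, "wz": 0, "fingers": 1}, {"dx": -0.015, "dy": 0, "dz": 0, "wx": 0, "wy": 0, "wz": 0, "fingers": 1}, {"dx": -0.03, "dy": 0, "dz": 0, "wx": 0, "wy": 0, "wz": 0, "fingers": 1}, {"dx": -0.04, "dy": -0.02, "dz": 0, "wx": 0, "wy": 0, "wz": 0, "fingers": 0.47}, {"dx": -0.03, "dy": -0.02, "dz": 0, "wx": 0, "wy": 0, "wz": 0, "fingers": 0.47}]'

```text
clock: 9.38
eef_pos: [525.7, -48.1, 198.0]
tool_rot: [-3.141, 0.978, 0.944]
force: [0.2, 0.2, 0.3]
width: 35.7
```

Run:
```python
from face import *
np.set_printoptions(precision=2,suppress=True)
s=ctrl.read_state();p,R=cur(s);print(s['clock'],s['qpos'],s['qd'],s['width'],p,loc(p), SR.T@s['force'])
import pickle;pickle.dump(info('wrist'),open('w5.pkl','wb'));save('wrist','w5.png');save('scene','s5.png');
for c in ('wrist','scene'): print([(x['conf'],x['point']) for x in ctrl.mark_of('cassette_top',c)[:2]])
a=cv2.imread('pics/w5.png')[100:430,200:440];b=cv2.imread('pics/s5.png')[180:300,240:360]
cv2.imwrite('pics/c5.png',np.hstack([cv2.resize(a,(400,550),interpolation=3),cv2.resize(b,(400,400),interpolation=3,dst=None) if 0 else cv2.copyMakeBorder(cv2.resize(b,(400,400),interpolation=3),0,150,0,0,0)]))
```

```text
9.375 [ 0.6   0.52 -0.27  2.12 -0.93  0.55 -1.01] [ 0.13 -0.42  0.07  0.24  0.12  0.26 -0.08] 35.67667777312004 [525.72 -48.08 197.96] [ -0.01  -8.66 109.97] [0.36 0.   0.06]
[(0.84, [312.8, 300.6])]
[(0.58, [328.0, 224.9])]
```

View pics/c5.png

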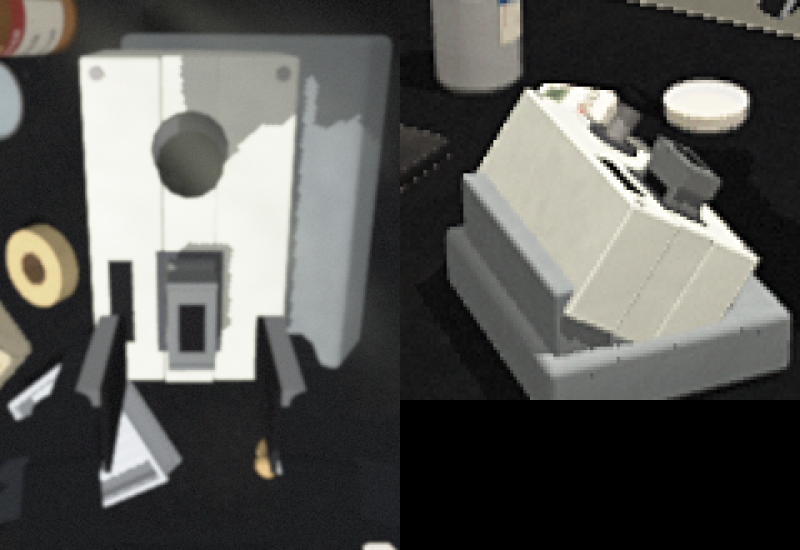

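Run:
```python
from face import *
import pickle
np.set_printoptions(precision=2,suppress=True)
ci=pickle.load(open('w5.pkl','rb'))
def onf(uv,h):
    o,d=ray('wrist',uv,ci);n=SR[:,2];P=C+n*h;return loc(o+d*((P-o)@n)/(d@n))
for u,v in ((167,283),(217,283),(217,368),(167,368)): print(onf((200+u/1.667,100+v/1.667),27))
print('net',onf((312.8,300.6),27))
print('facecorners',[onf((200+u/1.667,100+v/1.667),0) for u,v in ((79,60),(300,57))])
a,b=loc(tri([ray('wrist',(312.8,300.6),ci),ray('scene',(328,224.9))])[0]),0;print('tri',a)
# place sensible target
s=ctrl.read_state();p,R=cur(s);print(p,loc(p),s['width'])
im=cv2.imread('pics/w5.png')[240:340,280:350];cv2.imwrite('pics/c5b.png',cv2.resize(im,None,fx=5.5,fy=5.5,interpolation=3))
```

```text
[ 9.62 13.15 27.  ]
[-11.98  13.16  27.  ]
[-12.62  55.62  27.  ]
[10.17 55.61 27.  ]
net [ 0.56 38.28 27.  ]
facecorners [array([ 46.78, -78.14,  -0.  ]), array([-46.98, -79.36,  -0.  ])]
tri [ 0.58 34.78 33.04]
[526.71 -47.96 197.36] [  0.22  -9.4  109.09] 45.24827217517738
```

View pics/c5b.png

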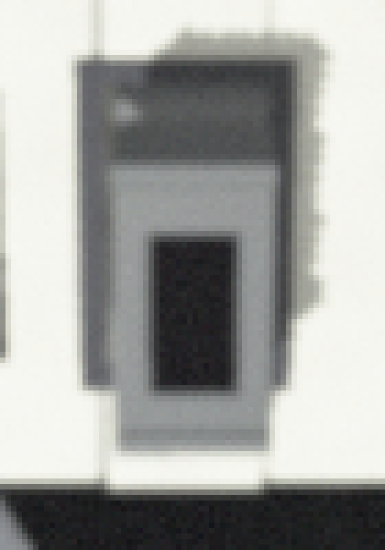

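Run:
```python
from face import *
p,R=cur()
a,b=rows(p,R,F(-1,35,50),T,3,4)
a,b=rows(a,b,F(-1,35,4),T,3,4)
```

```text
{'dx': 0.0263, 'dy': -0.0197, 'dz': 0.0005, 'wy': 0.001, 'wz': -0.001}
{'dx': 0.0262, 'dy': -0.0198, 'dz': 0.0006, 'wy': 0.001, 'wz': -0.001}
{'dx': 0.0263, 'dy': -0.0197, 'dz': 0.0005, 'wy': 0.001, 'wz': -0.001}
{'dx': 0.0204}
{'dx': 0.0205}
{'dx': 0.0204}
```

Request:
servo_tool --rows '[{"dx": 0.0263, "dy": -0.0197, "dz": 0.0005, "wx": 0, "wy": 0, "wz": 0, "fingers": 0.47}, {"dx": 0.0262, "dy": -0.0198, "dz": 0.0006, "wx": 0, "wy": 0, "wz": 0, "fingers": 0.47}, {"dx": 0.0263, "dy": -0.0197, "dz": 0.0005, "wx": 0, "wy": 0, "wz": 0, "fingers": 0.47}, {"dx": 0.0204, "dy": 0, "dz": 0, "wx": 0, "wy": 0, "wz": 0, "fingers": 0.47}]'

```text
clock: 10.07
eef_pos: [515.4, 10.3, 137.4]
tool_rot: [-3.121, 0.978, 0.966]
force: [0.6, -0.4, -0.0]
width: 45.0
```

Run:
```python
from face import *
np.set_printoptions(precision=2,suppress=True)
s=ctrl.read_state();p,R=cur(s);print(s['clock'],s['qpos'],s['qd'],s['width'],p,loc(p), SR.T@s['force'])
save('wrist','w6.png')
a=cv2.imread('pics/w6.png');cv2.imwrite('pics/c6.png',a[150:450,170:470])
```

```text
10.075 [ 0.68  0.67 -0.57  2.23 -1.1   0.23 -0.88] [-0.23  0.16  0.2  -0.18 -0.1  -0.07  0.08] 44.95800542197174 [515.36  10.28 137.37] [ 0.24 33.97 36.71] [ 0.02 -0.7  -0.05]
```

View pics/c6.png

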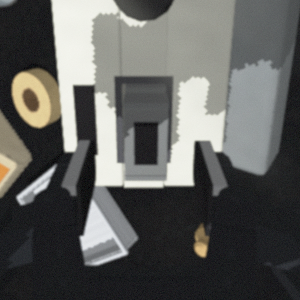

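```bash
cat >> face.py <<'E'
AL=np.radians(15)
def T2(al=AL):
    tx=-(np.cos(al)*SR[:,2]+np.sin(al)*SR[:,0]); tz=-SR[:,1]
    return np.column_stack([tx,np.cross(tz,tx),tz])
E
python3 - <<'E'
from face import *
np.set_printoptions(precision=2,suppress=True)
s=ctrl.read_state();p,R=cur(s);print(s['qpos'],p,loc(p))
B=T2();print(B,np.linalg.det(B))
print(Ro.from_matrix(R.T@B).as_rotvec(degrees=True))
a,b=rows(p,R,F(-3.7,35,75),B,10,4)
E
```

```text
[ 0.68  0.67 -0.57  2.22 -1.1   0.23 -0.88] [517.66   8.71 136.71] [-0.07 31.19 36.12]
[[ 0.19  0.55  0.81]
 [ 0.26  0.77 -0.59]
 [-0.95  0.33 -0.  ]] 0.9999999999999999
[-89.45 -12.09 -11.26]
{'dx': -0.0052, 'dy': -0.0006, 'dz': 0.0005, 'wx': -1.491, 'wy': -0.201, 'wz': -0.188}
{'dx': -0.0051, 'dy': -0.0007, 'dz': 0.0005, 'wx': -1.491, 'wy': -0.201, 'wz': -0.188}
{'dx': -0.0052, 'dy': -0.0009, 'dz': 0.0005, 'wx': -1.491, 'wy': -0.201, 'wz': -0.188}
{'dx': -0.0051, 'dy': -0.0011, 'dz': 0.0004, 'wx': -1.491, 'wy': -0.201, 'wz': -0.188}
{'dx': -0.005, 'dy': -0.0012, 'dz': 0.0004, 'wx': -1.491, 'wy': -0.201, 'wz': -0.188}
{'dx': -0.0051, 'dy': -0.0014, 'dz': 0.0002, 'wx': -1.491, 'wy': -0.201, 'wz': -0.188}
{'dx': -0.005, 'dy': -0.0016, 'dz': 0.0002, 'wx': -1.491, 'wy': -0.201, 'wz': -0.188}
{'dx': -0.0049, 'dy': -0.0016, 'wx': -1.491, 'wy': -0.201, 'wz': -0.188}
{'dx': -0.005, 'dy': -0.0017, 'dz': -0.0002, 'wx': -1.491, 'wy': -0.201, 'wz': -0.188}
{'dx': -0.0049, 'dy': -0.0018, 'dz': -0.0003, 'wx': -1.491, 'wy': -0.201, 'wz': -0.188}
```

Request:
servo_tool --rows '[{"dx": -0.02, "dy": 0, "dz": 0.001, "wx": -0.99, "wy": -0.13, "wz": -0.13, "fingers": 0.3}, {"dx": -0.02, "dy": 0, "dz": 0.001, "wx": -0.99, "wy": -0.13, "wz": -0.13, "fingers": 0.3}, {"dx": -0.005, "dy": 0, "dz": 0, "wx": -0.99, "wy": -0.13, "wz": -0.13, "fingers": 0.3}, {"dx": 0, "dy": 0, "dz": 0, "wx": -0.99, "wy": -0.13, "wz": -0.13, "fingers": 0.3}, {"dx": 0, "dy": 0, "dz": 0, "wx": -0.99, "wy": -0.13, "wz": -0.13, "fingers": 0.3}]'

```text
clock: 10.75
eef_pos: [506.9, -9.7, 166.0]
tool_rot: [2.711, 1.062, 1.05]
force: [-0.2, -0.7, 0.0]
width: 59.9
```

Request:
servo_tool --rows '[{"dx": 0, "dy": 0, "dz": 0, "wx": -0.99, "wy": -0.13, "wz": -0.13, "fingers": 0.3}, {"dx": 0, "dy": 0, "dz": 0, "wx": -0.99, "wy": -0.13, "wz": -0.13, "fingers": 0.3}, {"dx": 0, "dy": 0, "dz": 0, "wx": -0.99, "wy": -0.13, "wz": -0.13, "fingers": 0.3}, {"dx": 0, "dy": 0, "dz": 0, "wx": -0.99, "wy": -0.13, "wz": -0.13, "fingers": 0.3}, {"dx": 0, "dy": 0, "dz": 0, "wx": -0.99, "wy": -0.13, "wz": -0.13, "fingers": 0.3}]'

```text
clock: 11.38
eef_pos: [506.9, -9.5, 166.0]
tool_rot: [2.213, 1.156, 1.074]
force: [0.7, 0.3, -0.4]
width: 59.8
```

Run:
```python
from face import *
np.set_printoptions(precision=2,suppress=True)
s=ctrl.read_state();p,R=cur(s);print(s['clock'],s['qpos'],s['width'],p,loc(p))
B=T2();print(Ro.from_matrix(R.T@B).as_rotvec(degrees=True))
a,b=rows(p,R,F(-3.7,35,75),B,5,4)
```

```text
11.375 [ 0.52  0.54 -0.41  2.12 -0.47  0.42 -0.54] 59.76108103193058 [506.86  -9.48 166.  ] [-1.15 29.26 72.18]
[-29.81  -4.12  -3.68]
{'dx': -0.0005, 'dy': -0.0015, 'dz': -0.001, 'wx': -0.994, 'wy': -0.137, 'wz': -0.123}
{'dx': -0.0006, 'dy': -0.0014, 'dz': -0.001, 'wx': -0.994, 'wy': -0.137, 'wz': -0.123}
{'dx': -0.0005, 'dy': -0.0012, 'dz': -0.0013, 'wx': -0.994, 'wy': -0.137, 'wz': -0.123}
{'dx': -0.0005, 'dy': -0.0012, 'dz': -0.0013, 'wx': -0.994, 'wy': -0.137, 'wz': -0.123}
{'dx': -0.0006, 'dy': -0.001, 'dz': -0.0014, 'wx': -0.994, 'wy': -0.137, 'wz': -0.123}
```

Request:
servo_tool --rows '[{"dx": -0.0005, "dy": -0.0015, "dz": -0.001, "wx": -0.994, "wy": -0.137, "wz": -0.123, "fingers": 0.25}, {"dx": -0.0005, "dy": -0.0014, "dz": -0.001, "wx": -0.994, "wy": -0.137, "wz": -0.123, "fingers": 0.25}, {"dx": -0.0005, "dy": -0.0012, "dz": -0.0013, "wx": -0.994, "wy": -0.137, "wz": -0.123, "fingers": 0.25}, {"dx": -0.0005, "dy": -0.0012, "dz": -0.0013, "wx": -0.994, "wy": -0.137, "wz": -0.123, "fingers": 0.25}, {"dx": -0.0005, "dy": -0.001, "dz": -0.0014, "wx": -0.994, "wy": -0.137, "wz": -0.123, "fingers": 0.25}]'

```text
clock: 12.0
eef_pos: [500.1, -8.9, 166.9]
tool_rot: [1.571, 1.239, 0.944]
force: [-0.1, -0.7, 0.5]
width: 63.9
```

Run:
```python
from face import *
np.set_printoptions(precision=2,suppress=True)
s=ctrl.read_state();p,R=cur(s);print(s['clock'],s['qpos'],s['qd'],s['width'],p,loc(p))
B=T2();print(Ro.from_matrix(R.T@B).as_rotvec(degrees=True))
import pickle;pickle.dump(info('wrist'),open('w7.pkl','wb'));im=save('wrist','w7.png')
c=cv2.resize(cv2.imread('pics/w7.png')[150:400,200:440],None,fx=2.3,fy=2.3,interpolation=3)
for t in ((12,22),(12,-22),(-10-2,-22),(-12,22)):
    u=(proj('wrist',F(-1+np.sign(t[0])*11,35+t[1],27))-[200,150])*2.3; cv2.circle(c,(int(u[0]),int(u[1])),3,(0,0,255),-1)
cv2.imwrite('pics/c7.png',c)
a,b=rows(p,R,F(-3.7,35,36),B,2,4); a,b=rows(a,b,F(-3.7,35,6),B,3,4)
```

```text
12.0 [ 0.47  0.51 -0.43  2.15 -0.23  0.37 -0.31] [-0.07 -0.06 -0.04  0.07  0.38 -0.12  0.37] 63.94804115488846 [500.07  -8.93 166.93] [-3.57 35.08 74.94]
[ 0.01 -0.01 -0.01]
{'dx': 0.0251, 'dy': 0.0066, 'dz': 0.0001, 'wx': 0.001, 'wy': -0.001, 'wz': -0.001}
{'dx': 0.0251, 'dy': 0.0067, 'wx': 0.001, 'wy': -0.001, 'wz': -0.001}
{'dx': 0.0129, 'dy': 0.0034}
{'dx': 0.0129, 'dy': 0.0035}
{'dx': 0.0128, 'dy': 0.0034}
```

View pics/c7.png

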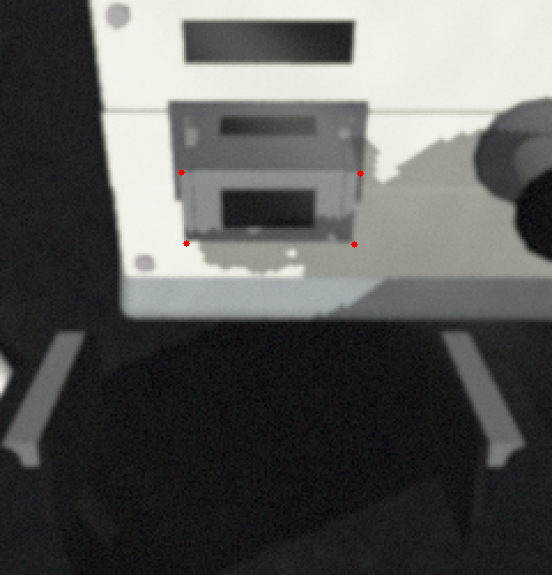

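Request:
servo_tool --rows '[{"dx": 0.0251, "dy": 0.0066, "dz": 0, "wx": 0, "wy": 0, "wz": 0, "fingers": 0.25}, {"dx": 0.0251, "dy": 0.0067, "dz": 0, "wx": 0, "wy": 0, "wz": 0, "fingers": 0.25}, {"dx": 0.0129, "dy": 0.0034, "dz": 0, "wx": 0, "wy": 0, "wz": 0, "fingers": 0.25}, {"dx": 0.0129, "dy": 0.0034, "dz": 0, "wx": 0, "wy": 0, "wz": 0, "fingers": 0.25}, {"dx": 0.0128, "dy": 0.0034, "dz": 0, "wx": 0, "wy": 0, "wz": 0, "fingers": 0.25}]'

```text
clock: 12.68
eef_pos: [521.4, 23.3, 109.3]
tool_rot: [1.584, 1.238, 0.954]
force: [-0.4, 0.4, -0.3]
width: 64.0
```

Run:
```python
from face import *
np.set_printoptions(precision=2,suppress=True)
s=ctrl.read_state();p,R=cur(s);print(s['clock'],s['qpos'],s['width'],p,loc(p),SR.T@s['force'])
print(Ro.from_matrix(R.T@T2()).as_rotvec(degrees=True))
```

```text
12.675 [ 0.32  0.62 -0.33  2.15 -0.4   0.23 -0.19] 64.02594615713986 [521.38  23.27 109.32] [-3.8  36.73  5.61] [-0.08  0.55 -0.26]
[-0.18 -0.2  -0.08]
```

Request:
servo_tool --rows '[{"dx": 0, "dy": 0, "dz": 0.0023, "wx": 0, "wy": 0, "wz": 0, "fingers": 0.25}, {"dx": 0, "dy": 0, "dz": 0, "wx": 0, "wy": 0, "wz": 0, "fingers": 0.25}]'

```text
clock: 12.92
eef_pos: [522.6, 22.2, 109.9]
tool_rot: [1.583, 1.238, 0.954]
force: [0.5, 0.4, -0.6]
width: 64.3
```

Run:
```python
from face import *
np.set_printoptions(precision=2,suppress=True)
s=ctrl.read_state();p,R=cur(s);print(s['clock'],s['qpos'],s['width'],p,loc(p),SR.T@s['force'])
print(Ro.from_matrix(R.T@T2()).as_rotvec(degrees=True))
```

```text
12.925 [ 0.32  0.63 -0.33  2.15 -0.39  0.24 -0.19] 64.26006205655773 [522.6   22.2  109.86] [-3.62 35.11  6.14] [ 0.22 -0.19 -0.87]
[-0.16 -0.19 -0.07]
```

Request:
servo_tool --rows '[{"dx": 0, "dy": 0, "dz": 0, "wx": 0, "wy": 0, "wz": 0, "fingers": 0.45}, {"dx": 0, "dy": 0, "dz": 0, "wx": 0, "wy": 0, "wz": 0, "fingers": 0.7}, {"dx": 0, "dy": 0, "dz": 0, "wx": 0, "wy": 0, "wz": 0, "fingers": 0.9}, {"dx": 0, "dy": 0, "dz": 0, "wx": 0, "wy": 0, "wz": 0, "fingers": 0.9}]'

```text
clock: 13.42
eef_pos: [522.9, 22.1, 109.9]
tool_rot: [1.581, 1.238, 0.951]
force: [1.2, -2.1, 1.9]
width: 42.8
```

Run:
```python
from face import *
np.set_printoptions(precision=2,suppress=True)
s=ctrl.read_state();p,R=cur(s);print(s['clock'],s['qpos'],s['width'],p,loc(p),SR.T@s['force'])
save('wrist','w8.png');cv2.imwrite('pics/c8.png',cv2.resize(cv2.imread('pics/w8.png')[150:400,200:440],None,fx=2,fy=2))
a,b=rows(p,R,p+SR[:,2]*60,R,6,4)
```

```text
13.425 [ 0.32  0.62 -0.33  2.15 -0.39  0.24 -0.19] 42.84632876694419 [522.85  22.08 109.89] [-3.56 34.84  6.13] [ 0.26 -2.19  2.15]
{'dx': -0.0129, 'dy': -0.0034}
{'dx': -0.0129, 'dy': -0.0035}
{'dx': -0.0129, 'dy': -0.0034, 'dz': -0.0001}
{'dx': -0.0128, 'dy': -0.0034}
{'dx': -0.0129, 'dy': -0.0034}
{'dx': -0.0129, 'dy': -0.0035}
```

View pics/c8.png

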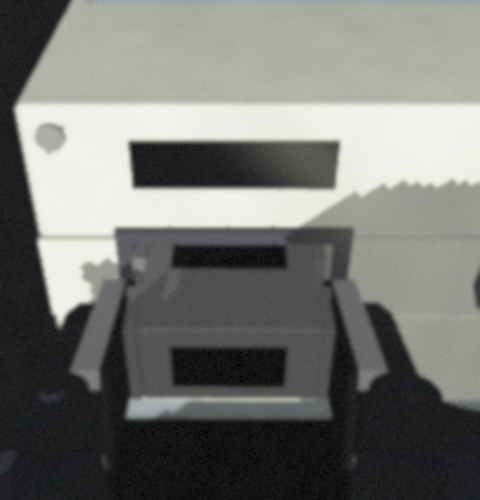

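Request:
servo_tool --rows '[{"dx": -0.007, "dy": -0.0018, "dz": 0, "wx": 0, "wy": 0, "wz": 0, "fingers": 0.9}, {"dx": -0.009, "dy": -0.0024, "dz": 0, "wx": 0, "wy": 0, "wz": 0, "fingers": 0.9}, {"dx": -0.0129, "dy": -0.0034, "dz": 0, "wx": 0, "wy": 0, "wz": 0, "fingers": 0.9}]'

```text
clock: 13.85
eef_pos: [515.3, 12.0, 128.7]
tool_rot: [1.582, 1.238, 0.953]
force: [4.7, -1.0, -3.1]
width: 42.6
```

Request:
servo_tool --rows '[{"dx": -0.0129, "dy": -0.0034, "dz": 0, "wx": 0, "wy": 0, "wz": 0, "fingers": 0.9}, {"dx": -0.0129, "dy": -0.0034, "dz": 0, "wx": 0, "wy": 0, "wz": 0, "fingers": 0.9}, {"dx": -0.0129, "dy": -0.0034, "dz": 0, "wx": 0, "wy": 0, "wz": 0, "fingers": 0.9}, {"dx": -0.0129, "dy": -0.0034, "dz": 0, "wx": 0, "wy": 0, "wz": 0, "fingers": 0.9}, {"dx": -0.0129, "dy": -0.0034, "dz": 0, "wx": 0, "wy": 0, "wz": 0, "fingers": 0.9}]'

```text
clock: 14.48
eef_pos: [497.9, -10.2, 170.2]
tool_rot: [1.589, 1.238, 0.96]
force: [0.2, 0.1, -0.4]
width: 42.8
```

Run:
```python
from face import *
np.set_printoptions(precision=2,suppress=True)
s=ctrl.read_state();p,R=cur(s);print(s['clock'],s['qpos'],s['width'],p,loc(p),s['force'])
import pickle;pickle.dump((info('wrist'),p,R),open('w9.pkl','wb'))
save('wrist','w9.png');save('top','t9.png');
m=ctrl.silhouettes('tray','top')[0];print(m['conf'],m['extent']);np.save('tray.npy',m['region'])
a=cv2.imread('pics/w9.png')[150:400,200:440];b=cv2.imread('pics/t9.png')[190:330,160:370]
cv2.imwrite('pics/c9.png',np.hstack([cv2.resize(a,(384,400)),cv2.resize(b,(400,400*140//210)) if 0 else cv2.copyMakeBorder(cv2.resize(b,(400,267),interpolation=3),0,133,0,0,0)]))
```

```text
14.475 [ 0.41  0.49 -0.33  2.14 -0.37  0.4  -0.17] 42.79470382916888 [497.89 -10.15 170.23] [-3.6  36.12 78.93] [ 0.17  0.09 -0.36]
0.63 [203.9, 282.1, 60.5, 48.1]
```

View pics/c9.png

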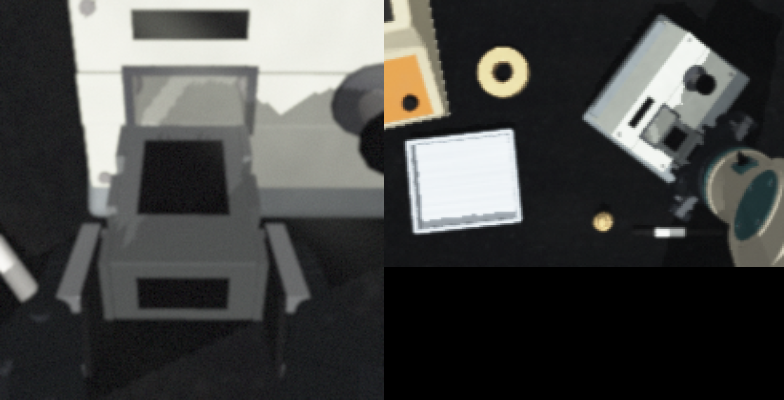

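```bash
cat > grip.py <<'E'
from face import *
Rt=T2()@Ro.from_rotvec(np.radians([0.16,0.19,0.07])).as_matrix()
G=Rt.T@SR@np.array([-1+3.56,35-34.84,-37-6.13])  # foot in tool
GR=Rt.T@SR  # cassette axes in tool
E
python3 - <<'E'
from grip import *
import pickle
np.set_printoptions(precision=2,suppress=True)
print(G);print(GR)
ci,p,R=pickle.load(open('w9.pkl','rb'))
im=cv2.imread('pics/w9.png');k=4;x0,y0=250,210
c=cv2.resize(im[y0:350,x0:380],None,fx=k,fy=k,interpolation=3)
for z,col in ((64,(0,0,255)),(0,(0,255,0)),(32,(255,0,255))):
  for x in(-11,11):
    for y in (-22,22):
      u=(proj('wrist',p+R@(G+GR@np.array([x,y,z])),ci)-[x0,y0])*k;cv2.circle(c,tuple(int(v) for v in u),3,col,-1)
cv2.imwrite('pics/c10.png',c)
cs=[atz('top',uv,24) for uv in ((171,263.5),(227.7,257.2),(231.9,306.5),(175.7,312.3))]
for a in cs: print(a)
print('ctr',np.mean(cs,0),[np.linalg.norm(cs[i]-cs[(i+1)%4]) for i in range(4)], np.degrees(np.arctan2(*(cs[0]-cs[1])[:2])))
E
```

```text
[41.01 13.59 -0.06]
[[-0.26  0.   -0.97]
 [ 0.97 -0.   -0.26]
 [-0.   -1.   -0.  ]]
[506.02 371.07  24.  ]
[523.34 224.71  24.  ]
[397.84 211.27  24.  ]
[381.7  355.16  24.  ]
ctr [452.22 290.55  24.  ] [np.float64(147.380630853483), np.float64(126.21873177123312), np.float64(144.79228194639742), np.float64(125.33635183286312)] -6.750448317841148
```

View pics/c10.png

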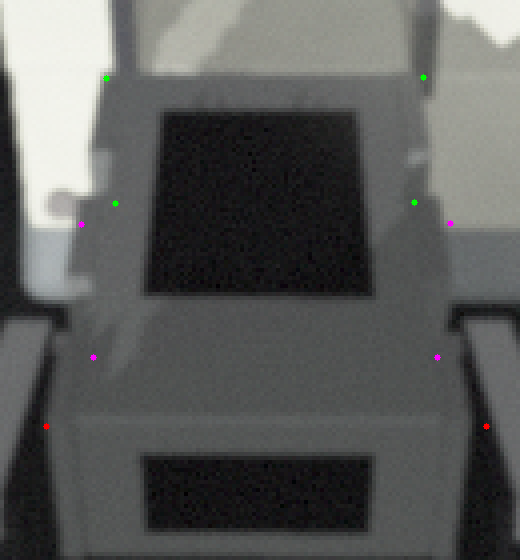

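```bash
cat >> grip.py <<'E'
def place(x,y,z,psi):
    c,s=np.cos(psi),np.sin(psi); RC=np.array([[c,-s,0],[s,c,0],[0,0,1.]]); R=RC@GR.T; return np.array([x,y,z])-R@G,R
E
python3 - <<'E'
from grip import *
np.set_printoptions(precision=2,suppress=True)
p,R=cur()
P1,R1=place(453,290,45,np.radians(60));print(P1,R1[:,0],Ro.from_matrix(R.T@R1).as_rotvec(degrees=True))
w=Ro.from_matrix(R.T@R1).as_rotvec(); A=p+np.array([-50,35,60.])
a,b=rows(p,R,A,R@Ro.from_rotvec(w*.3).as_matrix(),3,4);print(a)
a,b=rows(a,b,P1+[0,0,30],R1,7,4);print(a,P1)
E
```

```text
[451.86 287.7   88.13] [-0.13 -0.22 -0.97] [ -5.9    0.11 -34.  ]
{'dx': -0.0253, 'dy': 0.0082, 'dz': -0.0272, 'wx': -0.098, 'wy': 0.002, 'wz': -0.567}
{'dx': -0.0256, 'dy': 0.007, 'dz': -0.0272, 'wx': -0.098, 'wy': 0.002, 'wz': -0.567}
{'dx': -0.0261, 'dy': 0.0057, 'dz': -0.0271, 'wx': -0.098, 'wy': 0.002, 'wz': -0.567}
[448.71  24.55 230.2 ]
{'dx': 0.0275, 'dy': 0.038, 'dz': -0.0278, 'wx': -0.098, 'wy': 0.002, 'wz': -0.567}
{'dx': 0.0251, 'dy': 0.0398, 'dz': -0.0274, 'wx': -0.098, 'wy': 0.002, 'wz': -0.567}
{'dx': 0.0228, 'dy': 0.0415, 'dz': -0.027, 'wx': -0.098, 'wy': 0.002, 'wz': -0.567}
{'dx': 0.0202, 'dy': 0.0431, 'dz': -0.0265, 'wx': -0.098, 'wy': 0.002, 'wz': -0.567}
{'dx': 0.0177, 'dy': 0.0444, 'dz': -0.0261, 'wx': -0.098, 'wy': 0.002, 'wz': -0.567}
{'dx': 0.0149, 'dy': 0.0457, 'dz': -0.0256, 'wx': -0.098, 'wy': 0.002, 'wz': -0.567}
{'dx': 0.0123, 'dy': 0.0468, 'dz': -0.0252, 'wx': -0.098, 'wy': 0.002, 'wz': -0.567}
[451.84 287.74 118.11] [451.86 287.7   88.13]
```

Request:
servo_tool --rows '[{"dx": -0.0253, "dy": 0.0082, "dz": -0.0272, "wx": -0.098, "wy": 0, "wz": -0.567, "fingers": 0.9}, {"dx": -0.0256, "dy": 0.007, "dz": -0.0272, "wx": -0.098, "wy": 0, "wz": -0.567, "fingers": 0.9}, {"dx": -0.0261, "dy": 0.0057, "dz": -0.0271, "wx": -0.098, "wy": 0, "wz": -0.567, "fingers": 0.9}]'

```text
clock: 15.0
eef_pos: [447.9, 25.3, 230.1]
tool_rot: [1.558, 1.418, 0.96]
force: [0.3, 0.3, -0.3]
width: 42.8
```

Request:
servo_tool --rows '[{"dx": 0.0275, "dy": 0.038, "dz": -0.0278, "wx": -0.098, "wy": 0, "wz": -0.567, "fingers": 0.9}, {"dx": 0.0251, "dy": 0.0398, "dz": -0.0274, "wx": -0.098, "wy": 0, "wz": -0.567, "fingers": 0.9}, {"dx": 0.0228, "dy": 0.0415, "dz": -0.027, "wx": -0.098, "wy": 0, "wz": -0.567, "fingers": 0.9}, {"dx": 0.0202, "dy": 0.0431, "dz": -0.0265, "wx": -0.098, "wy": 0, "wz": -0.567, "fingers": 0.9}]'

```text
clock: 15.5
eef_pos: [450.3, 176.7, 165.0]
tool_rot: [-1.519, 1.486, -2.076]
force: [0.7, -0.3, -0.9]
width: 42.6
```

Request:
servo_tool --rows '[{"dx": 0.0177, "dy": 0.0444, "dz": -0.0261, "wx": -0.098, "wy": 0, "wz": -0.567, "fingers": 0.9}, {"dx": 0.0149, "dy": 0.0457, "dz": -0.0256, "wx": -0.098, "wy": 0, "wz": -0.567, "fingers": 0.9}, {"dx": 0.0123, "dy": 0.0468, "dz": -0.0252, "wx": -0.098, "wy": 0, "wz": -0.567, "fingers": 0.9}, {"dx": 0, "dy": 0, "dz": 0, "wx": 0, "wy": 0, "wz": 0, "fingers": 0.9}]'

```text
clock: 16.0
eef_pos: [449.8, 293.1, 114.8]
tool_rot: [-1.59, 1.309, -2.109]
force: [-0.3, -1.0, -0.1]
width: 42.5
```

Run:
```python
from grip import *
np.set_printoptions(precision=2,suppress=True)
s=ctrl.read_state();p,R=cur(s);print(s['clock'],s['qpos'],s['width'],p,s['force'])
P1,R1=place(453,290,45,np.radians(60));print(P1,Ro.from_matrix(R.T@R1).as_rotvec(degrees=True))
print('foot',p+R@G)
import pickle;pickle.dump((info('wrist'),p,R),open('w11.pkl','wb'))
save('wrist','w11.png');save('scene','s11.png')
a=cv2.imread('pics/w11.png')[100:480,100:540];b=cv2.imread('pics/s11.png')[280:430,200:350]
cv2.imwrite('pics/c11.png',np.hstack([cv2.resize(a,(440,380)),cv2.resize(b,(350,380),interpolation=3)]))
a,b=rows(p,R,P1-[0,0,28],R1,5,4)
```

```text
16.0 [-0.71  0.74  0.04  1.72  0.08  0.93 -1.25] 42.51981803762239 [449.78 293.13 114.78] [-0.34 -0.99 -0.12]
[451.86 287.7   88.13] [ 0.44 -0.03  0.05]
foot [450.79 295.46  71.65]
{'dx': 0.0143, 'dy': 0.0028, 'dz': 0.0013, 'wx': 0.015, 'wy': -0.001, 'wz': 0.002}
{'dx': 0.0144, 'dy': 0.0028, 'dz': 0.0012, 'wx': 0.015, 'wy': -0.001, 'wz': 0.002}
{'dx': 0.0143, 'dy': 0.0029, 'dz': 0.0013, 'wx': 0.015, 'wy': -0.001, 'wz': 0.002}
{'dx': 0.0143, 'dy': 0.0028, 'dz': 0.0013, 'wx': 0.015, 'wy': -0.001, 'wz': 0.002}
{'dx': 0.0143, 'dy': 0.0028, 'dz': 0.0012, 'wx': 0.015, 'wy': -0.001, 'wz': 0.002}
```

View pics/c11.png

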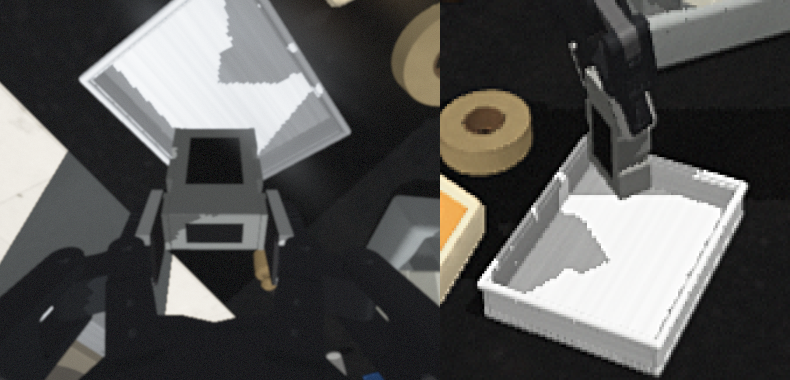

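Request:
servo_tool --rows '[{"dx": 0.0143, "dy": 0.0028, "dz": 0.0013, "wx": 0.015, "wy": 0, "wz": 0, "fingers": 0.9}, {"dx": 0.0143, "dy": 0.0028, "dz": 0.0013, "wx": 0.015, "wy": 0, "wz": 0, "fingers": 0.9}, {"dx": 0.0143, "dy": 0.0028, "dz": 0.0013, "wx": 0.015, "wy": 0, "wz": 0, "fingers": 0.9}, {"dx": 0.0143, "dy": 0.0028, "dz": 0.0013, "wx": 0.015, "wy": 0, "wz": 0, "fingers": 0.9}, {"dx": 0.0143, "dy": 0.0028, "dz": 0.0012, "wx": 0.015, "wy": 0, "wz": 0, "fingers": 0.9}]'

```text
clock: 16.73
eef_pos: [454.1, 282.1, 62.3]
tool_rot: [-1.567, 1.31, -2.103]
force: [0.9, -0.0, 0.0]
width: 42.3
```

Request:
servo_tool --rows '[{"dx": 0.0039, "dy": -0.001, "dz": 0, "wx": 0, "wy": 0, "wz": 0, "fingers": 0.9}, {"dx": 0, "dy": 0, "dz": 0, "wx": 0, "wy": 0, "wz": 0, "fingers": 0.9}]'

```text
clock: 16.98
eef_pos: [453.2, 280.9, 60.2]
tool_rot: [-1.568, 1.309, -2.103]
force: [-0.3, -0.3, -0.2]
width: 42.6
```

Run:
```python
from grip import *
np.set_printoptions(precision=2,suppress=True)
s=ctrl.read_state();p,R=cur(s);print(s['clock'],s['qpos'],s['width'],p,s['force'],'foot',p+R@G, 'axis',(R@GR)[:,2])
print(np.round(R.T@np.array([0,0,-1.])/750,5))
save('wrist','w12.png');save('scene','s12.png')
a=cv2.imread('pics/w12.png')[100:480,100:540];b=cv2.imread('pics/s12.png')[300:430,210:340]
cv2.imwrite('pics/c12.png',np.hstack([cv2.resize(a,(440,380)),cv2.resize(b,(350,380),interpolation=3)]))
```

```text
16.975 [-0.7   0.82  0.05  1.75  0.08  0.82 -1.26] 42.574536437687385 [453.19 280.88  60.24] [-0.34 -0.34 -0.22] foot [454.44 283.06  17.1 ] axis [-0.  0.  1.]
[ 0.  0. -0.]
```

View pics/c12.png

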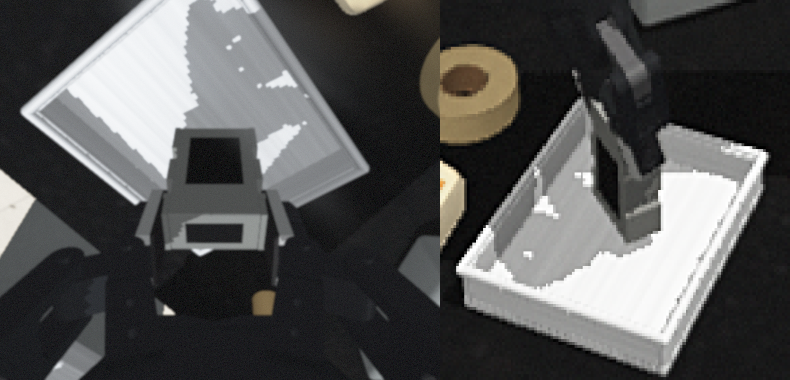

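Run:
```python
from grip import *
np.set_printoptions(precision=5,suppress=True)
p,R=cur();print(R.T@np.array([0,0,-1.])/750)
im=cv2.imread('pics/s12.png');k=7;x0,y0=240,320
c=cv2.resize(im[y0:400,x0:310],None,fx=k,fy=k,interpolation=3)
for z,col in ((64,(0,0,255)),(0,(0,255,0)),(32,(255,0,255))):
  for x in(-11,11):
    for y in (-22,22):
      u=(proj('scene',p+R@(G+GR@np.array([x,y,z])))-[x0,y0])*k;cv2.circle(c,tuple(int(v) for v in u),3,col,-1)
cv2.imwrite('pics/c13.png',c)
```

```text
[ 0.00129  0.00034 -0.     ]
```

View pics/c13.png

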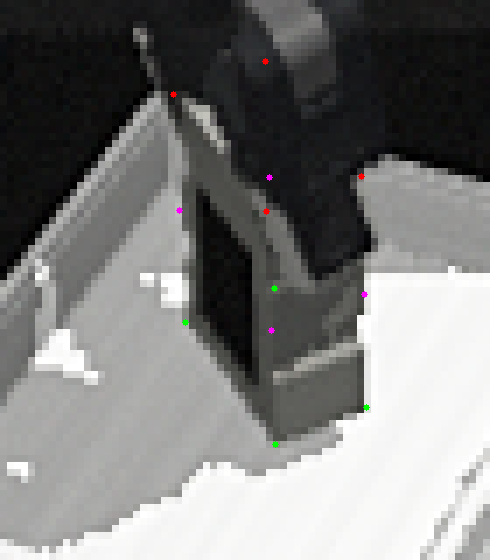

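Request:
servo_tool --rows '[{"dx": 0.0039, "dy": 0.001, "dz": 0, "wx": 0, "wy": 0, "wz": 0, "fingers": 0.9}, {"dx": 0.0039, "dy": 0.001, "dz": 0, "wx": 0, "wy": 0, "wz": 0, "fingers": 0.9}, {"dx": 0.0026, "dy": 0.0007, "dz": 0, "wx": 0, "wy": 0, "wz": 0, "fingers": 0.9}, {"dx": 0, "dy": 0, "dz": 0, "wx": 0, "wy": 0, "wz": 0, "fingers": 0.9}]'

```text
clock: 17.58
eef_pos: [453.2, 280.9, 52.1]
tool_rot: [-1.568, 1.309, -2.103]
force: [0.3, -0.0, 0.3]
width: 42.7
```

Request:
servo_tool --rows '[{"dx": 0.0013, "dy": 0.0003, "dz": 0, "wx": 0, "wy": 0, "wz": 0, "fingers": 0.9}, {"dx": 0, "dy": 0, "dz": 0, "wx": 0, "wy": 0, "wz": 0, "fingers": 0.9}]'

```text
clock: 17.82
eef_pos: [453.3, 281.0, 51.3]
tool_rot: [-1.567, 1.31, -2.102]
force: [0.6, 1.4, -1.0]
width: 42.5
```

Request:
servo_tool --rows '[{"dx": 0.0013, "dy": 0.0003, "dz": 0, "wx": 0, "wy": 0, "wz": 0, "fingers": 0.9}, {"dx": 0, "dy": 0, "dz": 0, "wx": 0, "wy": 0, "wz": 0, "fingers": 0.9}]'

```text
clock: 18.08
eef_pos: [453.3, 280.9, 50.3]
tool_rot: [-1.567, 1.31, -2.102]
force: [-0.7, 0.0, -0.0]
width: 42.7
```

Request:
servo_tool --rows '[{"dx": 0.0013, "dy": 0.0003, "dz": 0, "wx": 0, "wy": 0, "wz": 0, "fingers": 0.9}, {"dx": 0, "dy": 0, "dz": 0, "wx": 0, "wy": 0, "wz": 0, "fingers": 0.9}]'

```text
clock: 18.32
eef_pos: [453.2, 280.9, 49.3]
tool_rot: [-1.568, 1.31, -2.102]
force: [0.3, 0.3, -0.6]
width: 42.4
```

Request:
servo_tool --rows '[{"dx": 0.0008, "dy": 0.0002, "dz": 0, "wx": 0, "wy": 0, "wz": 0, "fingers": 0.9}, {"dx": 0, "dy": 0, "dz": 0, "wx": 0, "wy": 0, "wz": 0, "fingers": 0.9}]'

```text
clock: 18.58
eef_pos: [453.4, 280.9, 49.1]
tool_rot: [-1.567, 1.31, -2.102]
force: [-0.9, -0.2, 3.6]
width: 43.1
```

Request:
servo_tool --rows '[{"dx": 0.0008, "dy": 0.0002, "dz": 0, "wx": 0, "wy": 0, "wz": 0, "fingers": 0.9}, {"dx": 0, "dy": 0, "dz": 0, "wx": 0, "wy": 0, "wz": 0, "fingers": 0.9}]'

```text
clock: 18.82
eef_pos: [453.4, 281.0, 49.0]
tool_rot: [-1.567, 1.31, -2.102]
force: [-1.0, 0.3, 8.0]
width: 42.8
```

Request:
servo_tool --rows '[{"dx": 0.0008, "dy": 0.0002, "dz": 0, "wx": 0, "wy": 0, "wz": 0, "fingers": 0.9}, {"dx": 0, "dy": 0, "dz": 0, "wx": 0, "wy": 0, "wz": 0, "fingers": 0.9}]'

```text
clock: 19.08
eef_pos: [453.5, 281.1, 49.0]
tool_rot: [-1.567, 1.31, -2.101]
force: [-1.3, -0.5, 12.7]
width: 42.8
```

Request:
servo_tool --rows '[{"dx": -0.0016, "dy": -0.0004, "dz": 0, "wx": 0, "wy": 0, "wz": 0, "fingers": 0.9}, {"dx": 0, "dy": 0, "dz": 0, "wx": 0, "wy": 0, "wz": 0, "fingers": 0.45}, {"dx": 0, "dy": 0, "dz": 0, "wx": 0, "wy": 0, "wz": 0, "fingers": 0.3}, {"dx": 0, "dy": 0, "dz": 0, "wx": 0, "wy": 0, "wz": 0, "fingers": 0.25}, {"dx": 0, "dy": 0, "dz": 0, "wx": 0, "wy": 0, "wz": 0, "fingers": 0.25}]'

```text
clock: 19.7
eef_pos: [453.3, 280.9, 48.6]
tool_rot: [-1.568, 1.31, -2.102]
force: [0.0, 0.0, 0.4]
width: 64.0
```

Run:
```python
from h import *
np.set_printoptions(precision=2,suppress=True)
s=ctrl.read_state();print(s['clock'],s['width'],s['eef_pos'],s['force'])
save('wrist','w14.png');save('scene','s14.png')
a=cv2.imread('pics/w14.png')[100:480,100:540];b=cv2.imread('pics/s14.png')[300:430,210:340]
cv2.imwrite('pics/c14.png',np.hstack([cv2.resize(a,(440,380)),cv2.resize(b,(350,380),interpolation=3)]))
```

```text
19.7 63.98543213873108 [453.26 280.86  48.57] [0.03 0.03 0.4 ]
```

View pics/c14.png

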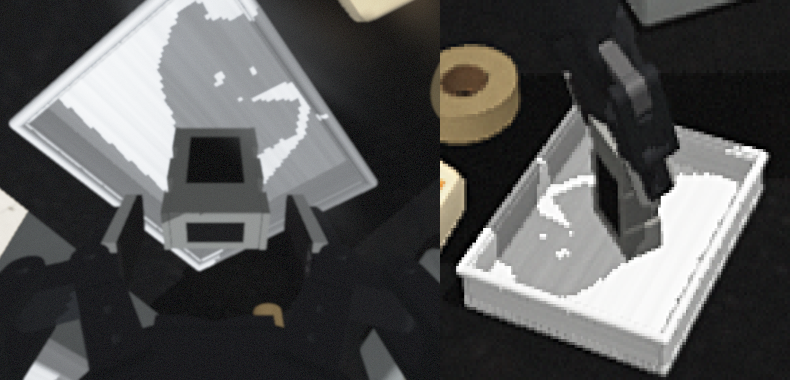

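The cassette stands freely between the open pads. I'll withdraw along the tool axis.

Request:
servo_tool --rows '[{"dx": -0.01, "dy": 0, "dz": 0, "wx": 0, "wy": 0, "wz": 0, "fingers": 0.25}, {"dx": -0.02, "dy": 0, "dz": 0, "wx": 0, "wy": 0, "wz": 0, "fingers": 0.25}, {"dx": -0.04, "dy": 0, "dz": 0, "wx": 0, "wy": 0, "wz": 0, "fingers": 0.25}, {"dx": -0.06, "dy": 0, "dz": 0, "wx": 0, "wy": 0, "wz": 0, "fingers": 0.25}, {"dx": -0.06, "dy": 0, "dz": 0, "wx": 0, "wy": 0, "wz": 0, "fingers": 0.25}]'

```text
clock: 20.42
eef_pos: [472.2, 313.2, 188.9]
tool_rot: [-1.566, 1.311, -2.101]
force: [0.7, 0.3, -0.6]
width: 64.2
```

Request:
servo_tool --rows '[{"dx": 0, "dy": 0, "dz": 0, "wx": 0, "wy": 0, "wz": 0, "fingers": 0.25}, {"dx": 0, "dy": 0, "dz": 0, "wx": 0, "wy": 0, "wz": 0, "fingers": 0.25}]'

```text
clock: 20.68
eef_pos: [471.7, 312.4, 186.8]
tool_rot: [-1.567, 1.31, -2.102]
force: [-0.7, 0.1, 0.4]
width: 64.1
```

Run:
```python
from h import *
np.set_printoptions(precision=2,suppress=True)
s=ctrl.read_state();print(s['clock'],s['width'],s['eef_pos'],s['force'])
save('wrist','w15.png');save('scene','s15.png');save('top','t15.png')
for l in ('cassette','cassette_top'):
    print(l,[[(x['conf'],x['point']) for x in ctrl.mark_of(l,c)[:1]] for c in ('scene','top')])
f=[ctrl.mark_of('cassette',c)[:1] for c in ('scene','top')]; t=[ctrl.mark_of('cassette_top',c)[:1] for c in ('scene','top')]
for g in (f,t):
    if all(g): print(tri([ray('scene',g[0][0]['point']),ray('top',g[1][0]['point'])]))
a=cv2.imread('pics/s15.png')[180:430,200:440];b=cv2.imread('pics/t15.png')[140:330,160:460]
cv2.imwrite('pics/c15.png',np.hstack([cv2.resize(a,(400,416),interpolation=3),cv2.copyMakeBorder(cv2.resize(b,(400,253),interpolation=3),0,163,0,0,0)]))
```

```text
20.675 64.07694399466988 [471.65 312.41 186.77] [-0.67  0.07  0.4 ]
cassette [[(0.72, [281.6, 380.1])], [(0.64, [205.1, 285.3])]]
cassette_top [[(0.64, [276.9, 347.4])], []]
(array([450.14, 285.56,   5.06]), [np.float64(0.3466513097249195), np.float64(0.34665130972484864)])
```

View pics/c15.png

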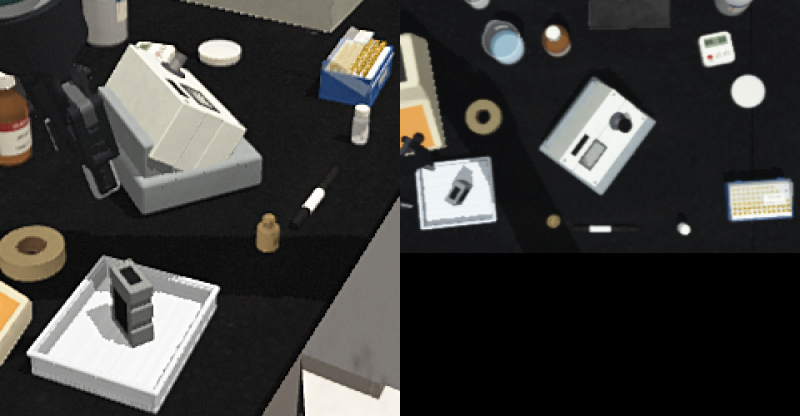

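View pics/s15.png

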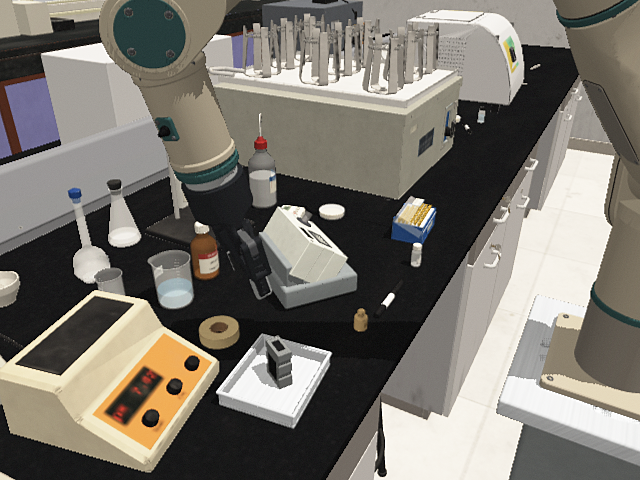

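```bash
python3 -c "
from cell import ctrl
print(ctrl.read_state()['qd'].round(3)); print(ctrl.finish_job())"
```

```text
[-0.    -0.003 -0.002  0.     0.     0.002 -0.002]
the job is handed in; nothing more can be done
None
```

I pressed the ejector to its end stop, let it spring back, took the cassette out, and stood it upright on its foot in the tray. I then backed the arm clear and handed the job in at about 21 s of the 45 s allowed.

- **Ejector:** I felt the cap at about 34 mm above the face. It stopped at about 18 mm, which is the full 16 mm of travel. The force was 6 to 8 N on the way in and about 17 N at the stop. The cassette then stood about 27 mm proud.
- **Grasp change:** My first approach, with the jaws across the 22 mm sides, brought two arm joints to their range limits. I backed off and gripped the narrow sides instead, with the tool tilted 15°. One joint was close to its lower limit again at that grasp.
- **Placing:** I lowered the cassette until it touched the tray floor, pressing with up to about 13 N, then eased off before opening the fingers.
- **Last checks:** The two fixed cameras put the cassette's foot at [450, 286, 5] mm, level with the tray floor and near the tray's middle, and the pictures show it standing upright. The arm is clear, and the bystanders look where they were at the start. In the last top view the network did not find the cassette's top, so I judged upright by eye and from the foot measurement.

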